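# Load the temperature loggers into the calibrator and start the run

## Robot

A 6-joint arm with a two-finger parallel gripper is mounted at the origin on the work surface. World frame = base frame: x ahead of the robot, y to its left, z up, the work surface at z = 0. Lengths are in m, angles in rad, forces in N, time in s.
With the tool pointing down it reaches from about 0.3 to 0.875 m from the base axis. Payload 4.2 kg.
Tool frame: the origin (TCP) lies at the very end of the fingers, on their centre line; the grasp point (between the pads) lies 19 mm behind it; z points along the fingers, y is the direction in which the jaws open and shut (so a half turn about z gives the same grasp; the last joint's range is limited). The gripper opens to 85 mm and grips with 20 to 120 N. Pads are 22 mm wide; open, the fingers measure 114 mm over their backs; the gripper's body (76 mm by 85 mm) begins 54 mm behind the grasp point. The pads swing forward as they close: fully open they stand 13 mm farther back than shut.
Start: joints at [-1.307, 0.32, 1.565, -0, 1.257, -0.02], TCP at [0.161, -0.552, 0.2] pointing down, gripper open.
Joint ranges: [-3.11, 3.11], [-0.84, 2.01], [0.21, 2.61], [-1.34, 4.49], [0.05, 2.63], [-2.56, 2.56]. Speed limits (rad/s): [2.57, 2.57, 3.14, 3.14, 3.14, 3.14].

## Interface

Orientations are given as a rotation vector (axis times angle).
In Python, from bench import get_obs, read_camera, finish_job gives the robot as it stands. The module is installed in compiled form; this text tells all that it offers.
- The arm moves only by the tool carry_out, never from a script. Its argument "motion" is a list of rows, each a list of 3 entries, a list of its own where there are three numbers: the shift along the tool's x, y, z in m, then the turn about the tool's z in rad, then the opening in per cent of the stroke, from 0 (shut) to 100 (fully open). A call has 1 to 12 rows; each row is the pose to reach, as a shift and turn from the pose measured when the call began, along the tool's axes at that moment; what a row does not reach only later rows make up. A row lasts 1/12 s, in which the tool goes at most 41.7 mm and 7.16 degrees, less where a joint would pass 70% of its speed; a pose out of reach is approached as far as the arm can. A call with a gripper value outside its range is refused whole. The fingers move at their own pace and stop on an object; the grip force is fixed at half the most. Time passes only in rows, so rows that repeat a pose let the fingers close. It gives the time, the measured TCP pose, the force and the opening at its end, in the units of the state.
- get_obs(): the state, without advancing time (a new reading comes with each control period).
- read_camera(name): name is "scene" or "top"; returns a dict with "frame" (384x512x3 uint8, red, green, blue), "K" (3x3 intrinsics, pixels), "extrinsics" (4x4, takes a point from camera to world coordinates). Camera axes: x right, y down, z forward; pixel columns grow to the right and rows downward; lengths in m; the calibration is good to about 2 mm. A picture is of the moment at which its call begins. There is no depth.
- finish_job(): hands the job in, once; it reports no verdict.
The state is a dict: "time": time; "q": joint angles; "qd": joint speeds; "joint_torque": joint torques, N m; "tool_pos": TCP position; "orientation": TCP orientation; "ft_force": force on the tool from outside, world axes, zero at the start; "wrist_torque": the same for the moment, N m; "gripper_width": opening from 0.0 (shut) to 1.0 (fully open).
Only numpy, scipy, OpenCV 4.12 (cv2) and the standard library are available. Lean on these libraries where they do the work, as an engineer would, in place of code of your own. Each camera call takes 0.05 s, during which the arm holds its last target. There are 200 camera calls.

## Task

Get the batch of stick loggers into the temperature calibrator: lift the orange cover off the well, drop every logger on the bench into a free cell of the well, each in its own cell, sensor tip down and blue cap up, then put the cover back and press it down so that it sits level and flush in its recess. With the well loaded and covered, press the green start key fully down, and leave everything else on the bench where it is.

Things in the scene. Friction and masses are not known exactly. Their poses are not given: they have to be found in the camera images.
- calibrator: White bench temperature calibrator, fixed, 260 (its x) x 160 (y) x 160 mm tall. Origin: centre of its underside, on the bench; x points from front to rear. On its flat top: key panel with the green start key in front, square well behind. Round the well's mouth the top has a recess for the cover, 104 mm square and 8 mm deep; its floor is the ledge.
- well (a point): Centre of the well's mouth at ledge level: 45 mm behind the calibrator's origin, 152 mm above the bench; axes as the calibrator's. The well, 75 mm square and 122 mm deep below here, is parted by crossed 3 mm dividers, as high as the ledge, into four cells 36 mm square centred at x, y = +-19.5 mm. A logger dropped home in a cell ends about 12 mm below the ledge.
- start (a joint): Green start key, a round spring push button 24 mm across; travel 0 (up) to 0.006 m (fully down, about 5 N).
- start_top (a point): Centre of the top of the start key, on the calibrator's top panel; it is pressed straight down.
- cover_grip (a point): Centre of the grip bar of the well's loose cover: a flat orange plate 96 x 96 x 8 mm, about 0.18 kg, with a black bar on its middle, 16 mm wide (x), 56 long (y), 24 high. The point is 20 mm above the plate's underside; z up out of the plate. It starts in the recess on the well, flush with the calibrator's top, this point 20 mm above well.
- logger1_mid (a point): Stick temperature logger, a straight bar 110 mm long and 20 x 20 mm in section with flat sides, about 75 g: blue cap (24 mm) at one end, bare metal body, dark sensor tip (26 mm) at the other. The point is its centre; x points along it from the blue cap to the sensor tip. At the start it lies flat on the bench. Two to four loggers are present; an absent one reads None.
- logger2_mid (a point): Stick temperature logger, a straight bar 110 mm long and 20 x 20 mm in section with flat sides, about 75 g: blue cap (24 mm) at one end, bare metal body, dark sensor tip (26 mm) at the other. The point is its centre; x points along it from the blue cap to the sensor tip. At the start it lies flat on the bench. Two to four loggers are present; an absent one reads None.
- logger3_mid (a point): Stick temperature logger, a straight bar 110 mm long and 20 x 20 mm in section with flat sides, about 75 g: blue cap (24 mm) at one end, bare metal body, dark sensor tip (26 mm) at the other. The point is its centre; x points along it from the blue cap to the sensor tip. At the start it lies flat on the bench. Two to four loggers are present; an absent one reads None.
- logger4_mid (a point): Stick temperature logger, a straight bar 110 mm long and 20 x 20 mm in section with flat sides, about 75 g: blue cap (24 mm) at one end, bare metal body, dark sensor tip (26 mm) at the other. The point is its centre; x points along it from the blue cap to the sensor tip. At the start it lies flat on the bench. Two to four loggers are present; an absent one reads None.
- pen: Bystander: a white and blue ball pen, 135 mm long, 9 mm thick, lying along its x; leave it where it is. Origin: centre of its underside.
- notes: Bystander: a yellow pad of sticky notes, 76 x 76 x 14 mm; leave it where it is. Origin: centre of its underside.
- mug: Bystander: a blue mug, 80 mm wide, 92 mm tall; leave it where it is. Origin: centre of its underside.
- test_lamp: Bystander: a light bulb on a round black stand, 68 mm wide, about 150 mm tall; leave it where it is. Origin: centre of its underside.
- mouse: Bystander: a black computer mouse, 105 x 60 x 34 mm; leave it where it is. Origin: centre of its underside.
- screwdriver: Bystander: a screwdriver lying on the bench, about 200 mm long along its x, handle to -x; leave it where it is. Origin: under its middle.
- tape: Bystander: a yellow roll of tape lying flat, 76 mm across, 19 mm high; leave it where it is. Origin: centre of its underside.
Things that resemble listed ones, but are neither listed nor needed, are in the scene too. What is shaped like the part that bears logger2_mid but red is not meant.

How it is judged:
On the way, in this order (a step that is already met when the one before it is completed fails the run):
1. every logger present stands in the well, sensor tip down (z of each of logger1_mid, logger2_mid, logger3_mid, logger4_mid in the frame of well below -0.058 m and horizontal distance between each of logger1_mid, logger2_mid, logger3_mid, logger4_mid and well below 0.045 m and angle between each of logger1_mid, logger2_mid, logger3_mid, logger4_mid's own x axis and vertical above 2.85 rad), for 0.2 s.
2. with the loggers in, the cover is pressed down level in its recess (more than 4 N on the calibrator) (all of step 1 and horizontal distance between cover_grip and well below 0.008 m and z of cover_grip in the frame of well between 0.0165 and 0.0225 m and angle between cover_grip's own z axis and vertical below 0.03 rad and contact force between cover and calibrator above 4 N), for 0.05 s.
3. with the cover home, the start key is pressed fully down (horizontal distance between cover_grip and well below 0.008 m and z of cover_grip in the frame of well between 0.0165 and 0.0225 m and angle between cover_grip's own z axis and vertical below 0.03 rad and value of joint start above 0.0045 m), for 0.05 s.
At the end, for the whole second after the job is handed in: Every logger present stands in the well (centre 58 mm or more below the ledge), sensor tip down, within 0.29 rad of upright; the cover lies in its recess within 8 mm of centre, 0.03 rad of level and about 3 mm of its ledge, at rest; the start key, pressed after that, is up again (all of step 1 and horizontal distance between cover_grip and well below 0.008 m and z of cover_grip in the frame of well between 0.0165 and 0.0225 m and angle between cover_grip's own z axis and vertical below 0.03 rad and linear speed of cover below 0.02 m/s and value of joint start below 0.002 m); the robot touches nothing.
It fails at once if a bystander (pen, notes, mug, lamp, mouse, screwdriver, tape) is moved more than 5 cm (distance of any of pen, notes, mug, test_lamp, mouse, screwdriver, tape from where it was at the start of the episode above 0.05 m).
Of logger1, logger2, logger3, logger4 only 2 to 4 are there at a start; the rules pass over those that are not, and their reading is None.
At some moment in a run one of logger1, logger2, logger3, logger4 may be knocked a few centimetres aside while the robot is not near it.
Once in a run the grip may slacken for a moment while it holds something.
It also fails if it takes over 210 s, if anything falls off the work surface, if the arm or the gripper's body presses on something with over 40 N, if the wrist force passes 120 N, or if a joint passes its speed limit or range.

## Working session

There is one attempt and no reset: what is moved stays moved. The work goes in short steps, Python scripts to look and compute and a tool call to move; the robot and the scene stay as the last step left them, time stands still between calls to the robot, and variables do not carry over. Pictures are saved under pics/ and viewed, about 12 in all and at most 16, crops included, and the job is handed in when it is done.

Besides the shell and the picture viewer there is one more tool, called after ">>>" by a JSON object that holds its "op" and its "data". carry_out: Moves the arm, as the interface text tells. Its arguments: {"type":"object","properties":{"motion":{"type":"array"}},"required":["motion"]}

```bash
mkdir -p pics; cat > h.py <<'E'
import numpy as np, cv2
from bench import get_obs, read_camera, finish_job
from scipy.spatial.transform import Rotation as R
def snap(name,out,crop=None,scale=1):
    c=read_camera(name); f=c["frame"][:,:,::-1]
    if crop: f=f[crop[1]:crop[3],crop[0]:crop[2]]
    cv2.imwrite(out,cv2.resize(f,None,fx=scale,fy=scale,interpolation=cv2.INTER_CUBIC)); return c
def px2w(c,u,v,z):
    d=c["extrinsics"][:3,:3]@np.linalg.solve(c["K"],[u,v,1.]); o=c["extrinsics"][:3,3]
    return o+d*(z-o[2])/d[2]
def w2px(c,p):
    E=np.linalg.inv(c["extrinsics"]); q=c["K"]@(E[:3,:3]@np.array(p)+E[:3,3]); return q[:2]/q[2]
E
python3 - <<'E'
from h import *
for n in("top","scene"):
    c=snap(n,f"pics/{n}1.png",scale=1.5); print(n,c["K"].round(1).tolist(),c["extrinsics"].round(3).tolist())
o=get_obs(); print(o); print(R.from_rotvec(o["orientation"]).as_matrix().round(3))
E
```

```text
top [[484.1, 0.0, 258.1], [0.0, 484.1, 190.2], [0.0, 0.0, 1.0]] [[-0.007, -0.988, 0.157, 0.339], [-1.0, 0.006, -0.007, 0.003], [0.006, -0.157, -0.988, 1.476], [0.0, 0.0, 0.0, 1.0]]
scene [[378.5, 0.0, 257.8], [0.0, 378.5, 194.6], [0.0, 0.0, 1.0]] [[0.317, 0.51, -0.8, 1.416], [0.948, -0.18, 0.261, -0.298], [-0.011, -0.841, -0.54, 0.7], [0.0, 0.0, 0.0, 1.0]]
{'time': 0.1, 'q': array([-1.30696730e+00,  3.20236949e-01,  1.56552157e+00,  8.65906989e-06,
        1.25742142e+00, -2.00160496e-02]), 'qd': array([ 0.00028095, -0.00074541, -0.0029613 , -0.00084831, -0.00015429,
        0.00046698]), 'joint_torque': array([ 7.60021103e-04, -4.16408873e+01, -2.34705698e+01, -1.53761778e-05,
        4.86874371e-03, -7.72920117e-06]), 'tool_pos': array([ 0.1609014 , -0.55154403,  0.19947499]), 'orientation': array([-3.10844666e+00, -4.44140392e-01,  2.90212003e-04]), 'ft_force': array([0.00363576, 0.27308461, 0.20708885]), 'wrist_torque': array([-0.03127993,  0.0057398 ,  0.06832155]), 'gripper_width': 1.0002966663341015}
[[ 0.96   0.28  -0.   ]
 [ 0.28  -0.96   0.002]
 [ 0.    -0.002 -1.   ]]
```

View pics/top1.png

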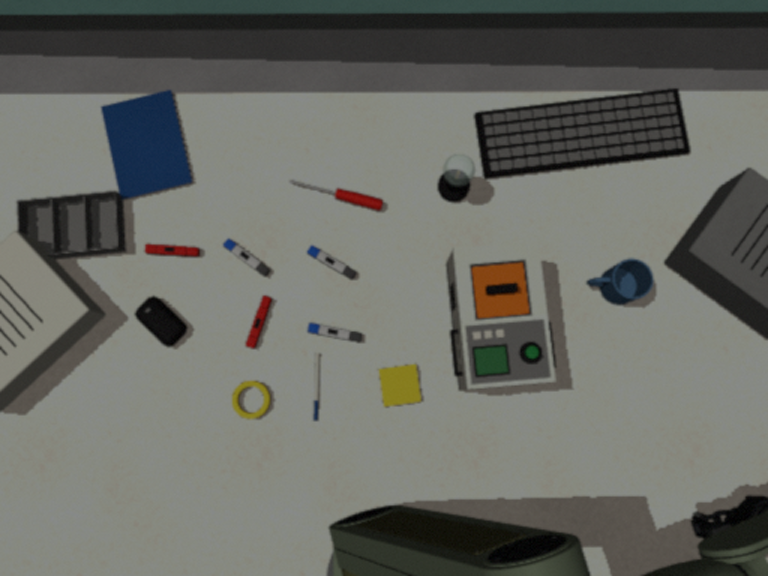

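View pics/scene1.png

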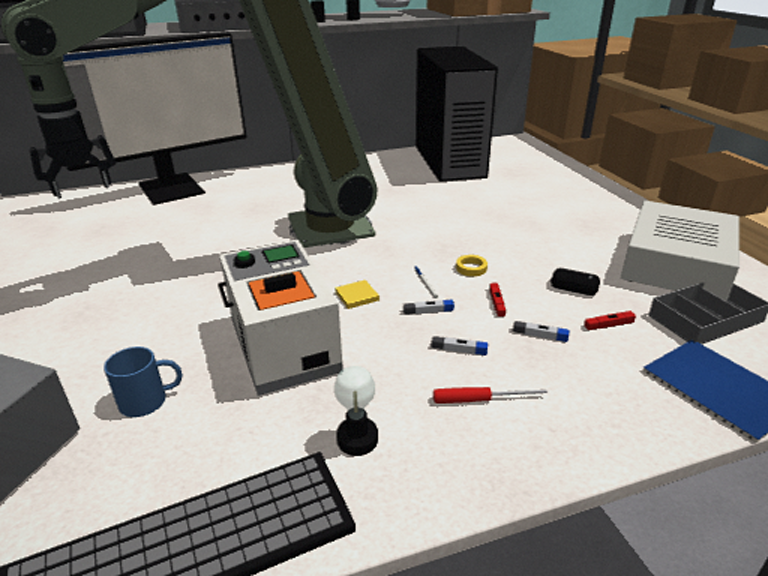

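Loggers (1.5× top view): A (247,257), B (332,262), C (335,332). The red sticks at (172,250) and (259,322) are decoys. The cover is at (500,290) and the start key at (531,352). I'll make rectified crops to measure from.

```bash
cat >> h.py <<'E'
def ortho(c,x0,x1,y0,y1,z,s):   # s px per m; up=+x, left=+y
    W=[(x1,y1),(x1,y0),(x0,y0),(x0,y1)]
    src=np.float32([w2px(c,(x,y,z)) for x,y in W]); w=int((y1-y0)*s); h=int((x1-x0)*s)
    return cv2.warpPerspective(c["frame"][:,:,::-1].copy(),cv2.getPerspectiveTransform(src,np.float32([(0,0),(w,0),(w,h),(0,h)])),(w,h),flags=cv2.INTER_CUBIC)
def yaw():
    m=R.from_rotvec(get_obs()["orientation"]).as_matrix(); return np.degrees(np.arctan2(m[1,0],m[0,0]))
def go(x,y,z,yw):
    o=get_obs(); m=R.from_rotvec(o["orientation"]).as_matrix()
    t=-(yw-yaw()); t=(t+180)%360-180
    print("tcp",o["tool_pos"].round(4),"yaw",round(yaw(),2),"F",o["ft_force"].round(1),"w",round(o["gripper_width"],3),"t",round(o["time"],1),
     "-> shift",(m.T@(np.array([x,y,z])-o["tool_pos"])).round(4).tolist(),"turn",round(np.radians(t),3))
E
python3 - <<'E'
from h import *
c=read_camera("top")
for u,v in[(247,257),(332,262),(335,332)]: print(px2w(c,u/1.5,v/1.5,.02).round(3))
print(px2w(c,500/1.5,290/1.5,.184),px2w(c,640/1.5,430/1.5,0),px2w(c,455/1.5,185/1.5,0),px2w(c,630/1.5,280/1.5,0))
o1=ortho(c,.40,.65,.07,.33,.02,2000)
cv2.imwrite("pics/o1.png",o1)
a=ortho(c,.40,.60,-.33,-.10,.16,2500); cv2.imwrite("pics/o2.png",a)
def comps(img,mask,x1,y1,s):
    n,l,st,ce=cv2.connectedComponentsWithStats(mask.astype(np.uint8))
    for i in range(1,n):
        if st[i,4]>150: print(st[i,4],(x1-ce[i,1]/s).round(4),(y1-ce[i,0]/s).round(4), cv2.minAreaRect(np.argwhere(l==i)[:,::-1].astype(np.float32)))
h=cv2.cvtColor(o1,cv2.COLOR_BGR2HSV)
comps(o1,(h[...,0]>100)&(h[...,0]<125)&(h[...,1]>130),.65,.33,2000)
h=cv2.cvtColor(a,cv2.COLOR_BGR2HSV); print("cover")
comps(a,(h[...,0]<20)&(h[...,1]>150)&(h[...,2]>80),.60,-.10,2500)
E
```

```text
[0.63  0.278 0.02 ]
[0.619 0.105 0.02 ]
[0.476 0.098 0.02 ]
[ 0.53428121 -0.20931374  0.184     ] [ 0.27741732 -0.51089318  0.        ] [ 0.7862535  -0.15175608  0.        ] [ 0.58140808 -0.50892651  0.        ]
1195 0.6417 0.1439 ((371.172119140625, 15.471813201904297), (38.56721878051758, 34.97196960449219), 29.357755661010742)
1226 0.4848 0.1424 ((374.826904296875, 330.3653564453125), (38.242645263671875, 34.51643753051758), 11.309932708740234)
cover
50856 0.5389 -0.2123 ((281.73284912109375, 151.93701171875), (241.50048828125, 242.9716339111328), 85.08821105957031)
```

View pics/o1.png

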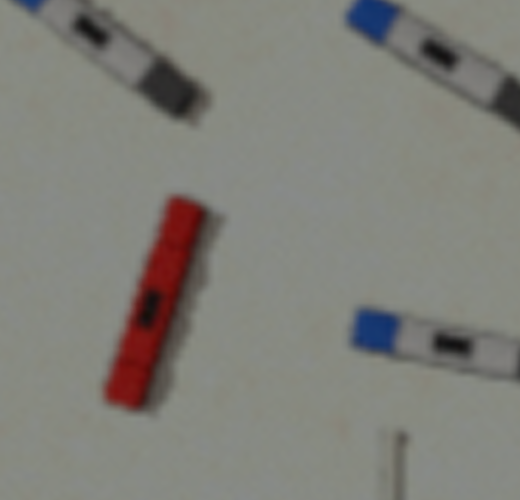

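View pics/o2.png

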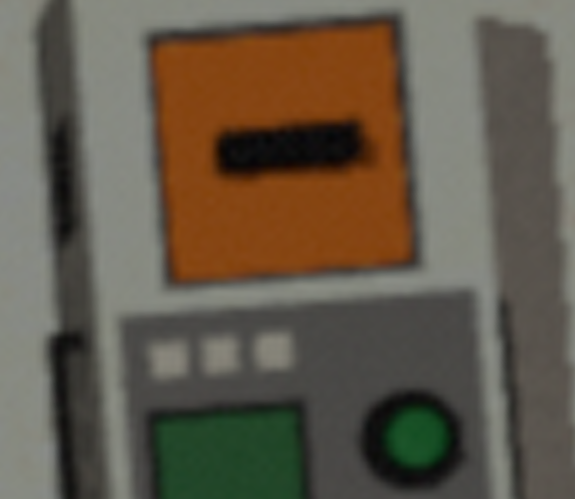

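Views show cover centre ≈(0.539,-0.212), calibrator yaw ≈+5°, blue caps of B and C clear and A top left (cap partly out of view). The close crops confirm the red stick at o1 (155,305) is a decoy. First the cover.

```bash
python3 -c "
from h import *
go(.539,-.2123,.24,95)"
```

```text
tcp [ 0.1609 -0.5516  0.1996] yaw 16.26 F [-0.4 -0.  -1. ] w 1.002 t 0.1 -> shift [0.458, -0.2199, -0.0401] turn -1.374
```

>>> {"op": "carry_out", "data": {"motion": [[[0.458, -0.22, -0.04], -1.374, 70], [[0.458, -0.22, -0.04], -1.374, 70], [[0.458, -0.22, -0.04], -1.374, 70], [[0.458, -0.22, -0.04], -1.374, 70], [[0.458, -0.22, -0.04], -1.374, 70], [[0.458, -0.22, -0.04], -1.374, 70], [[0.458, -0.22, -0.04], -1.374, 70], [[0.458, -0.22, -0.04], -1.374, 70], [[0.458, -0.22, -0.04], -1.374, 70], [[0.458, -0.22, -0.04], -1.374, 70], [[0.458, -0.22, -0.04], -1.374, 70], [[0.458, -0.22, -0.04], -1.374, 70]]}}

```text
time: 1.15
tool_pos: [0.5328, -0.217, 0.2391]
orientation: [-2.117, -2.32, -0.001]
ft_force: [1.2, -0.6, 0.7]
gripper_width: 0.701
```

```bash
python3 -c "
from h import *
go(.539,-.2123,.164,95)"
```

```text
tcp [ 0.5328 -0.217   0.2391] yaw 95.24 F [ 1.2 -0.6  0.7] w 0.701 t 1.1 -> shift [0.004, 0.0066, 0.0751] turn 0.004
```

>>> {"op": "carry_out", "data": {"motion": [[[0.004, 0.0066, 0.03], 0, 70], [[0.004, 0.0066, 0.06], 0, 70], [[0.004, 0.0066, 0.075], 0, 70], [[0.004, 0.0066, 0.075], 0, 70], [[0.004, 0.0066, 0.075], 0, 0], [[0.004, 0.0066, 0.075], 0, 0], [[0.004, 0.0066, 0.075], 0, 0], [[0.004, 0.0066, 0.075], 0, 0], [[0.004, 0.0066, 0.075], 0, 0], [[0.004, 0.0066, 0.075], 0, 0], [[0.004, 0.0066, 0.075], 0, 0], [[0.004, 0.0066, 0.075], 0, 0]]}}

```text
time: 2.15
tool_pos: [0.539, -0.2124, 0.1643]
orientation: [-2.117, -2.32, -0.001]
ft_force: [-0.3, -0.6, 0.6]
gripper_width: 0.001
```

```bash
python3 -c "
from h import *
go(.539,-.2123,.24,95);go(.35,-.45,.24,95)"
```

```text
tcp [ 0.539  -0.2124  0.1643] yaw 95.23 F [-0.3 -0.6  0.6] w 0.001 t 2.1 -> shift [0.0002, 0.0, -0.0757] turn 0.004
tcp [ 0.539  -0.2124  0.1643] yaw 95.23 F [-0.3 -0.6  0.6] w 0.001 t 2.1 -> shift [-0.2193, -0.2099, -0.0759] turn 0.004
```

```bash
python3 -c "
from h import *
snap('scene','pics/s2.png',(100,100,300,280),3)"
```

```text
(no output)
```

View pics/s2.png

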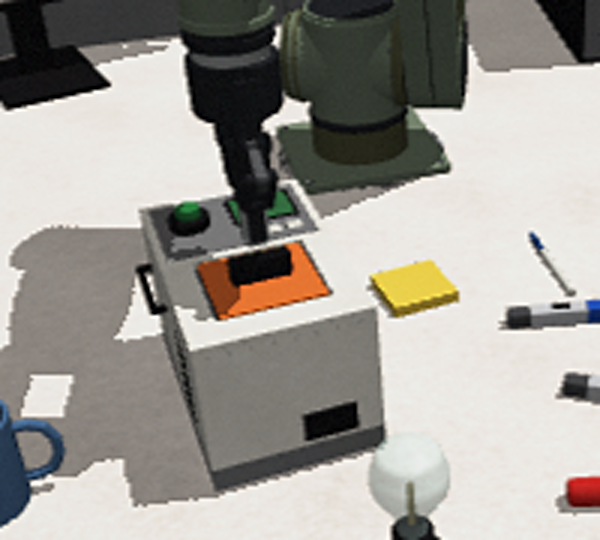

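```bash
python3 -c "
from h import *
c=read_camera('scene'); t=read_camera('top')
for p in [(.539,-.2124,.164),(.539,-.2124,.184),(.539,-.2124,.26)]:
  q=w2px(c,p); print(q,(q-[100,100])*3, w2px(t,p)*1.5)
f=t['frame'][100:300,260:420,::-1]; cv2.imwrite('pics/t3.png',cv2.resize(f,None,fx=3,fy=3,interpolation=2))
"
```

```text
[186.25003266 190.51556647] [258.75009798 271.54669942] [499.85865322 289.08568133]
[185.39508933 184.11798904] [256.18526799 252.35396712] [501.62860828 287.40169374]
[181.97100546 158.49542322] [245.91301639 175.48626967] [508.87135905 280.51072647]
```

View pics/t3.png

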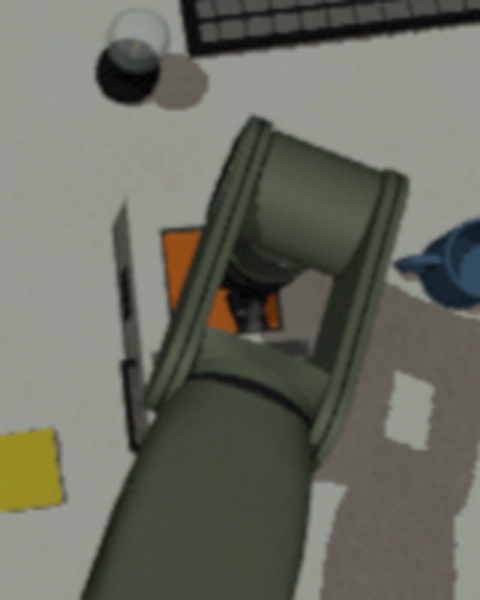

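```bash
python3 -c "
from h import *
c=read_camera('scene')
f=c['frame'][140:215,150:225,::-1].astype(float)/255; f=np.clip((f**.4)*255,0,255).astype(np.uint8)
cv2.imwrite('pics/s4.png',cv2.resize(f,None,fx=8,fy=8,interpolation=cv2.INTER_NEAREST))
"
```

```text
(no output)
```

View pics/s4.png

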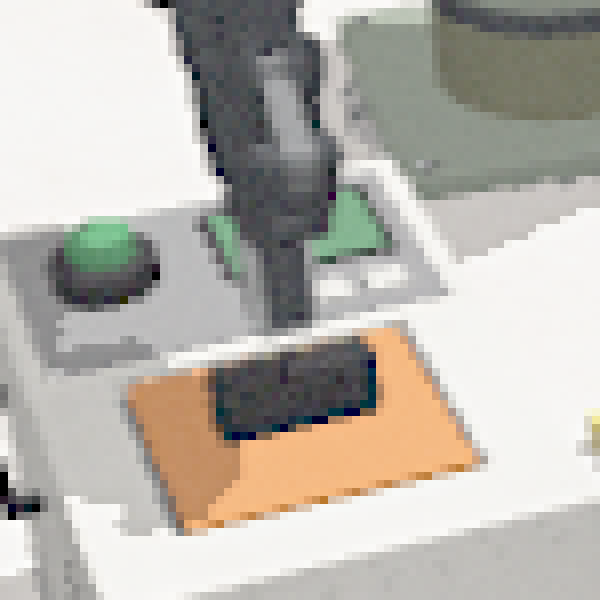

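```bash
python3 -c "
from h import *
c=read_camera('scene'); t=read_camera('top')
for p in [(.161,-.552,.2),(.161,-.552,.213)]: print(w2px(c,p))
for z in (.164,.18,.195): print(px2w(c,185.6,180.6,z))
print(get_obs()['q'])
f=t['frame'][180:215,320:360,::-1].astype(float)/255; f=np.clip((f**.4)*255,0,255).astype(np.uint8)
cv2.imwrite('pics/t5.png',cv2.resize(f,None,fx=12,fy=12,interpolation=cv2.INTER_NEAREST))
print([(w2px(t,(.539,-.2124,z))-[320,180])*12 for z in (.164,.184,.23)],[(w2px(t,(.514,-.2124,z))-[320,180])*12 for z in (.164,.184,.23)])
"
```

```text
[ 59.06711137 140.49498245]
[ 57.85873563 136.72947716]
[ 0.48618093 -0.20542178  0.164     ]
[ 0.51391472 -0.20817155  0.18      ]
[ 0.53991514 -0.21074946  0.195     ]
[-3.95617839e-01  3.51531402e-01  1.61093209e+00  9.50730648e-04
  1.18051926e+00 -4.87394017e-01]
[array([158.86922577, 152.68545066]), array([173.02886625, 139.21354995]), array([207.27648377, 106.6293538 ])] [array([162.28994815, 261.05417672]), array([176.54391973, 249.18235919]), array([211.02496014, 220.46386361])]
```

View pics/t5.png

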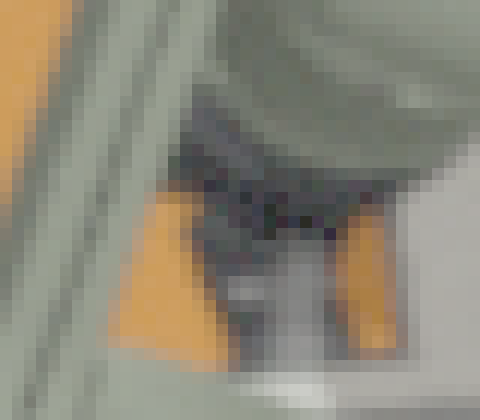

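The views show the shut fingers hovering about 31 mm above the reported TCP height (tip at z≈0.195, px (186,181)), with the xy right. They closed above the bar. I'll open, go lower while watching force, and retry.

>>> {"op": "carry_out", "data": {"motion": [[[0, 0, 0], 0, 65], [[0, 0, 0], 0, 65], [[0, 0, 0], 0, 65], [[0, 0, 0], 0, 65], [[0, 0, 0.008], 0, 65], [[0, 0, 0.016], 0, 65], [[0, 0, 0.024], 0, 65], [[0, 0, 0.024], 0, 65]]}}

```text
time: 3.12
tool_pos: [0.5374, -0.2116, 0.1375]
orientation: [-2.114, -2.316, 0.002]
ft_force: [-0.3, 0.2, 0.3]
gripper_width: 0.651
```

>>> {"op": "carry_out", "data": {"motion": [[[0, 0, 0], 0, 0], [[0, 0, 0], 0, 0], [[0, 0, 0], 0, 0], [[0, 0, 0], 0, 0], [[0, 0, 0], 0, 0], [[0, 0, 0], 0, 0], [[0, 0, 0], 0, 0]]}}

```text
time: 3.7
tool_pos: [0.5383, -0.2119, 0.1379]
orientation: [-2.115, -2.318, 0.0]
ft_force: [3.0, -1.5, -0.5]
gripper_width: 0.167
```

```bash
python3 -c "
from h import *
go(.538,-.2119,.22,95);go(.35,-.45,.22,95)"
```

```text
tcp [ 0.5383 -0.2119  0.1379] yaw 95.23 F [ 3.  -1.5 -0.5] w 0.167 t 3.7 -> shift [0.0002, -0.0006, -0.0821] turn 0.004
tcp [ 0.5383 -0.2119  0.1379] yaw 95.23 F [ 3.  -1.5 -0.5] w 0.167 t 3.7 -> shift [-0.2197, -0.2095, -0.0821] turn 0.004
```

>>> {"op": "carry_out", "data": {"motion": [[[0, 0, -0.02], 0, 0], [[0, 0, -0.045], 0, 0], [[0, 0, -0.075], 0, 0], [[-0.02, -0.019, -0.08], 0, 0], [[-0.045, -0.043, -0.08], 0, 0], [[-0.07, -0.067, -0.08], 0, 0], [[-0.095, -0.091, -0.08], 0, 0], [[-0.12, -0.115, -0.08], 0, 0], [[-0.145, -0.139, -0.08], 0, 0], [[-0.17, -0.163, -0.08], 0, 0], [[-0.195, -0.187, -0.08], 0, 0], [[-0.22, -0.21, -0.08], 0, 0]]}}

```text
time: 4.7
tool_pos: [0.3473, -0.4506, 0.2175]
orientation: [-2.113, -2.316, 0.0]
ft_force: [0.0, 0.1, -1.4]
gripper_width: 0.167
```

```bash
python3 -c "
from h import *
go(.35,-.45,.0,95)
snap('scene','pics/s6.png',(0,90,330,320),2)"
```

```text
tcp [ 0.3473 -0.4506  0.2175] yaw 95.23 F [ 0.   0.1 -1.4] w 0.167 t 4.7 -> shift [-0.0007, 0.0038, 0.2174] turn 0.004
```

View pics/s6.png

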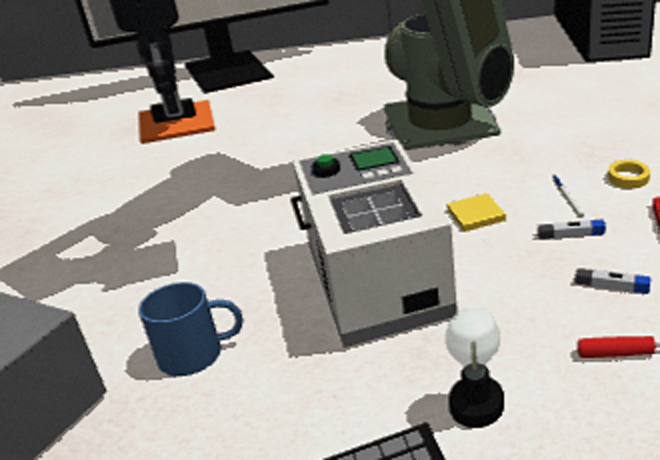

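The cover is held, about (176,118) in this view, and the well has four free cells at (378,210). Lowering the cover to the bench.

>>> {"op": "carry_out", "data": {"motion": [[[0, 0, 0.035], 0, 0], [[0, 0, 0.07], 0, 0], [[0, 0, 0.105], 0, 0], [[0, 0, 0.14], 0, 0], [[0, 0, 0.17], 0, 0], [[0, 0, 0.195], 0, 0], [[0, 0, 0.21], 0, 0], [[0, 0, 0.218], 0, 0], [[0, 0, 0.222], 0, 0], [[0, 0, 0.222], 0, 0]]}}

```text
time: 5.58
tool_pos: [0.3413, -0.4558, -0.0051]
orientation: [-2.117, -2.312, 0.01]
ft_force: [0.5, -0.0, -2.2]
gripper_width: 0.172
```

>>> {"op": "carry_out", "data": {"motion": [[[0, 0, 0.003], 0, 0], [[0, 0, 0.006], 0, 0], [[0, 0, 0.009], 0, 0], [[0, 0, 0.009], 0, 0]]}}

```text
time: 5.92
tool_pos: [0.3415, -0.4562, -0.0138]
orientation: [-2.118, -2.312, 0.01]
ft_force: [1.0, 0.6, -0.8]
gripper_width: 0.169
```

>>> {"op": "carry_out", "data": {"motion": [[[0, 0, 0.001], 0, 0], [[0, 0, 0.002], 0, 0], [[0, 0, 0.003], 0, 0], [[0, 0, 0.003], 0, 0]]}}

```text
time: 6.25
tool_pos: [0.3416, -0.4563, -0.0141]
orientation: [-2.118, -2.313, 0.011]
ft_force: [-3.6, 3.1, 15.3]
gripper_width: 0.17
```

>>> {"op": "carry_out", "data": {"motion": [[[0, 0, -0.001], 0, 60], [[0, 0, -0.001], 0, 60], [[0, 0, -0.001], 0, 60], [[0, 0, -0.001], 0, 60], [[0, 0, -0.035], 0, 60], [[0, 0, -0.075], 0, 60], [[0, 0, -0.115], 0, 60], [[0, 0, -0.155], 0, 60], [[0, 0, -0.195], 0, 60], [[0, 0, -0.22], 0, 60]]}}

```text
time: 7.08
tool_pos: [0.3442, -0.457, 0.2101]
orientation: [2.121, 2.316, -0.012]
ft_force: [0.2, -0.6, 0.1]
gripper_width: 0.6
```

```bash
cat >> h.py <<'E'
def loggers():
    c=read_camera("top"); s=2000; x1,y1=.78,.36
    a=ortho(c,.36,x1,-.08,y1,.02,s); h=cv2.cvtColor(a,cv2.COLOR_BGR2HSV)
    m=((h[...,0]>100)&(h[...,0]<125)&(h[...,1]>130)).astype(np.uint8)
    n,l,st,ce=cv2.connectedComponentsWithStats(m)
    g=cv2.GaussianBlur(a,(0,0),2).max(2).astype(float)
    for i in range(1,n):
        if st[i,4]<600: continue
        p=ce[i]; best=None
        for ang in np.arange(0,360,1.):   # darkest 26mm tip 85mm from cap centroid, bright body between
            d=np.array([-np.sin(np.radians(ang)),-np.cos(np.radians(ang))])  # cap->tip dir, img
            S=lambda r,w:g[tuple(np.clip(np.rint((p+d*r*s+np.array([-d[1],d[0]])*w*s)).astype(int)[::-1],0,np.array(g.shape)-1))]
            v=np.mean([S(r,w) for r in(.078,.085,.092) for w in(-.007,0,.007)])-np.mean([S(r,w) for r in (.02,.06) for w in(-.007,0,.007)])
            if best is None or v<best[0]: best=(v,ang)
        v,ang=best; cap=np.array([x1-p[1]/s,y1-p[0]/s]); d=np.array([np.cos(np.radians(ang)),np.sin(np.radians(ang))])
        print("cap",cap.round(4),"tipdir",ang,"val",round(v,1),"mid",(cap+d*.043).round(4),"grasp42",(cap+d*.030).round(4))
    return c,a
E
python3 -c "
from h import *
c,a=loggers(); cv2.imwrite('pics/o7.png',cv2.resize(a,None,fx=.7,fy=.7))"
```

```text
cap [0.6576 0.3157] tipdir 233.0 val -69.5 mid [0.6318 0.2814] grasp42 [0.6396 0.2917]
cap [0.6422 0.1441] tipdir 239.0 val -66.6 mid [0.6201 0.1072] grasp42 [0.6268 0.1184]
cap [0.4849 0.1424] tipdir 258.0 val -69.8 mid [0.4759 0.1004] grasp42 [0.4787 0.1131]
```

View pics/o7.png

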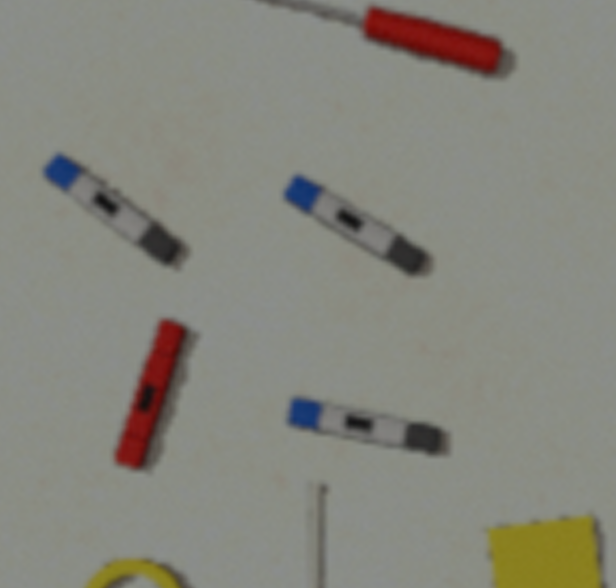

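```bash
python3 -c "
from h import *
go(.6268,.1184,.20,59)"
```

```text
tcp [ 0.3457 -0.4589  0.2142] yaw 95.03 F [ 1.6 -1.7  3.3] w 0.605 t 7.1 -> shift [0.5506, 0.3307, 0.0068] turn 0.629
```

>>> {"op": "carry_out", "data": {"motion": [[[0.55, 0.33, 0.007], 0.629, 60], [[0.55, 0.33, 0.007], 0.629, 60], [[0.55, 0.33, 0.007], 0.629, 60], [[0.55, 0.33, 0.007], 0.629, 60], [[0.55, 0.33, 0.007], 0.629, 60], [[0.55, 0.33, 0.007], 0.629, 60], [[0.55, 0.33, 0.007], 0.629, 60], [[0.55, 0.33, 0.007], 0.629, 60], [[0.55, 0.33, 0.007], 0.629, 60], [[0.55, 0.33, 0.007], 0.629, 60], [[0.55, 0.33, 0.007], 0.629, 60], [[0.55, 0.33, 0.007], 0.629, 60]]}}

```text
time: 8.13
tool_pos: [0.5577, -0.0203, 0.2006]
orientation: [2.725, 1.542, -0.011]
ft_force: [1.0, -0.5, 0.3]
gripper_width: 0.598
```

```bash
python3 -c "
from h import *
go(.6268,.1184,.08,59)"
```

```text
tcp [ 0.5577 -0.0203  0.2006] yaw 59.0 F [ 1.  -0.5  0.3] w 0.598 t 8.1 -> shift [0.1559, -0.0128, 0.1187] turn 0.0
```

>>> {"op": "carry_out", "data": {"motion": [[[0.155, -0.013, 0.02], 0, 60], [[0.156, -0.013, 0.04], 0, 60], [[0.156, -0.013, 0.07], 0, 60], [[0.156, -0.013, 0.1], 0, 60], [[0.156, -0.013, 0.135], 0, 60], [[0.156, -0.013, 0.165], 0, 60], [[0.156, -0.013, 0.185], 0, 60], [[0.156, -0.013, 0.195], 0, 60], [[0.156, -0.013, 0.195], 0, 60]]}}

```text
time: 8.88
tool_pos: [0.6241, 0.1172, 0.0001]
orientation: [2.727, 1.543, -0.022]
ft_force: [0.3, -0.3, 0.0]
gripper_width: 0.596
```

```bash
python3 -c "
from h import *
go(.6268,.1184,-.027,59); loggers()"
```

```text
tcp [6.241e-01 1.172e-01 1.000e-04] yaw 59.02 F [ 0.3 -0.3  0. ] w 0.596 t 8.9 -> shift [0.0028, 0.0017, 0.027] turn 0.0
cap [0.6576 0.3157] tipdir 233.0 val -79.6 mid [0.6317 0.2814] grasp42 [0.6396 0.2917]
```

>>> {"op": "carry_out", "data": {"motion": [[[0.003, 0.0015, 0.012], 0, 60], [[0.003, 0.0015, 0.022], 0, 60], [[0.003, 0.0015, 0.026], 0, 60], [[0.003, 0.0015, 0.026], 0, 0], [[0.003, 0.0015, 0.026], 0, 0], [[0.003, 0.0015, 0.026], 0, 0], [[0.003, 0.0015, 0.026], 0, 0], [[0.003, 0.0015, 0.026], 0, 0], [[0.003, 0.0015, 0.026], 0, 0]]}}

```text
time: 9.68
tool_pos: [0.6296, 0.1189, -0.0223]
orientation: [2.725, 1.542, -0.012]
ft_force: [-0.8, -0.3, 4.0]
gripper_width: 0.216
```

>>> {"op": "carry_out", "data": {"motion": [[[0, 0, -0.03], 0, 0], [[0, 0, -0.07], 0, 0], [[0, 0, -0.11], 0, 0], [[0, 0, -0.15], 0, 0], [[0, 0, -0.19], 0, 0], [[0, 0, -0.215], -0.12, 0], [[0, 0, -0.215], -0.24, 0], [[0, 0, -0.215], -0.36, 0], [[0, 0, -0.215], -0.48, 0], [[0, 0, -0.215], -0.6, 0], [[0, 0, -0.215], -0.72, 0], [[0, 0, -0.215], -0.84, 0]]}}

```text
time: 10.68
tool_pos: [0.6295, 0.1217, 0.1922]
orientation: [1.855, 2.528, -0.019]
ft_force: [0.4, 0.3, -1.3]
gripper_width: 0.213
```

```bash
python3 -c "
from h import *
go(.6579,-.2367,.19,185)
snap('scene','pics/s8.png',(120,60,400,270),2.5)"
```

```text
tcp [0.6295 0.1217 0.1922] yaw 107.47 F [ 0.4  0.3 -1.3] w 0.213 t 10.7 -> shift [-0.3504, -0.0805, 0.0069] turn -1.353
```

View pics/s8.png

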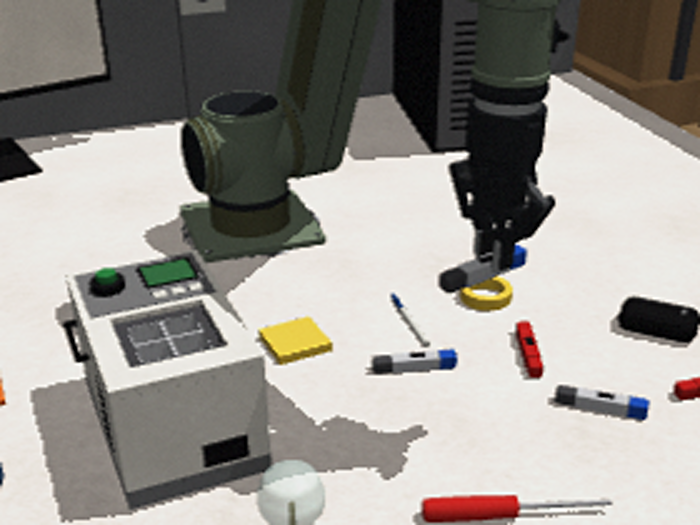

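The logger is held level, gripped nearer the cap (px (495,265)). Now to the calibrator's rear wall, cap side facing it.

>>> {"op": "carry_out", "data": {"motion": [[[-0.03, -0.007, 0], -0.12, 0], [[-0.06, -0.014, 0], -0.24, 0], [[-0.09, -0.021, 0], -0.36, 0], [[-0.12, -0.028, 0], -0.48, 0], [[-0.15, -0.035, 0], -0.6, 0], [[-0.18, -0.042, 0], -0.72, 0], [[-0.21, -0.049, 0], -0.84, 0], [[-0.24, -0.056, 0], -0.96, 0], [[-0.27, -0.063, 0], -1.08, 0], [[-0.3, -0.069, 0], -1.2, 0], [[-0.33, -0.076, 0], -1.32, 0], [[-0.35, -0.08, 0], -1.353, 0]]}}

```text
time: 11.73
tool_pos: [0.6591, -0.239, 0.1963]
orientation: [0.143, -3.134, 0.022]
ft_force: [-0.1, 0.8, -0.7]
gripper_width: 0.212
```

```bash
python3 -c "
from h import *
go(.6579,-.2367,.145,185)"
```

```text
tcp [ 0.6591 -0.239   0.1963] yaw -174.79 F [-0.1  0.8 -0.7] w 0.212 t 11.7 -> shift [0.0008, 0.0031, 0.0513] turn 0.004
```

>>> {"op": "carry_out", "data": {"motion": [[[0, 0.003, 0.025], 0, 0], [[0, 0.003, 0.045], 0, 0], [[0, 0.003, 0.055], 0, 0], [[0, 0.003, 0.06], 0, 0], [[0.001, 0.003, 0.065], 0, 0], [[0.002, 0.003, 0.07], 0, 0], [[0.003, 0.003, 0.074], 0, 0], [[0.0045, 0.003, 0.078], 0, 0], [[0.006, 0.003, 0.081], 0, 0], [[0.006, 0.003, 0.081], 0, 0]]}}

```text
time: 12.57
tool_pos: [0.6632, -0.237, 0.1247]
orientation: [-0.14, 3.115, -0.029]
ft_force: [13.9, 5.0, 18.6]
gripper_width: 0.214
```

```bash
python3 -c "
from h import *
go(.6579,-.2367,.145,185)
snap('scene','pics/s9.png',(120,90,320,240),4)"
```

```text
tcp [ 0.6632 -0.237   0.1247] yaw -174.84 F [13.9  5.  18.6] w 0.214 t 12.6 -> shift [0.0048, 0.0004, -0.0204] turn 0.003
```

View pics/s9.png

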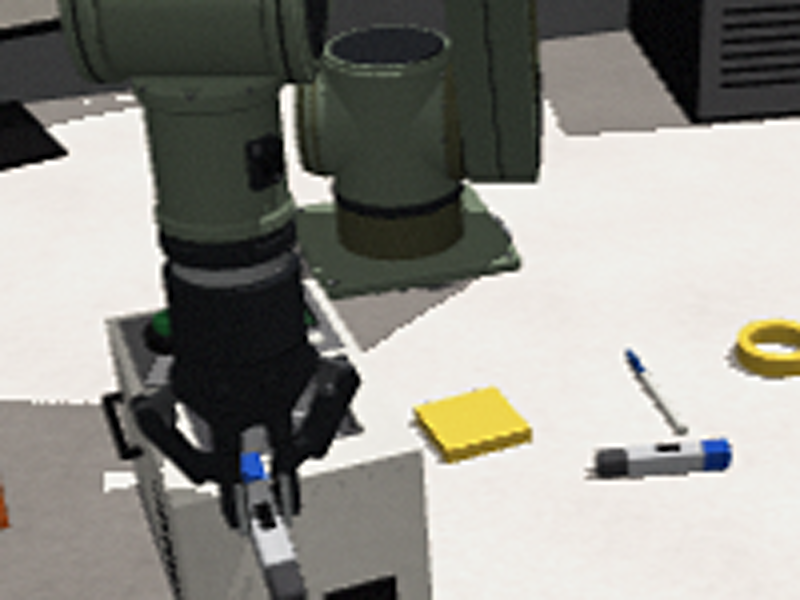

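It is pivoting about the edge with the tip going down, cap at (252,465). Continuing.

>>> {"op": "carry_out", "data": {"motion": [[[0.002, 0, 0.012], 0, 0], [[0.004, 0, 0.016], 0, 0], [[0.007, 0, 0.02], 0, 0], [[0.01, 0, 0.023], 0, 0], [[0.013, 0, 0.026], 0, 0], [[0.017, 0, 0.028], 0, 0], [[0.021, 0, 0.03], 0, 0], [[0.025, 0, 0.03], 0, 0], [[0.025, 0, 0.03], 0, 0]]}}

```text
time: 13.37
tool_pos: [0.6658, -0.2405, 0.1094]
orientation: [-0.134, 3.052, -0.048]
ft_force: [42.4, 6.7, 19.6]
gripper_width: 0.212
```

>>> {"op": "carry_out", "data": {"motion": [[[0, 0, -0.01], 0, 0], [[0, 0, -0.025], 0, 0], [[0.008, -0.003, -0.025], 0, 0], [[0.014, -0.003, -0.025], 0, 0], [[0.016, -0.003, -0.025], 0, 0], [[0.016, -0.003, -0.025], 0, 0]]}}

```text
time: 13.87
tool_pos: [0.6458, -0.2441, 0.1313]
orientation: [-0.133, 3.056, -0.046]
ft_force: [-0.3, 0.2, -0.7]
gripper_width: 0.214
```

```bash
python3 -c "
from h import *
go(.6579,-.2367,.145,185)"
```

```text
tcp [ 0.6458 -0.2441  0.1313] yaw -174.95 F [-0.3  0.2 -0.7] w 0.214 t 13.9 -> shift [-0.0138, 0.0058, -0.0128] turn 0.001
```

>>> {"op": "carry_out", "data": {"motion": [[[0, 0, 0.01], 0, 0], [[0.003, 0, 0.02], 0, 0], [[0.008, 0, 0.03], 0, 0], [[0.012, 0, 0.037], 0, 0], [[0.016, 0, 0.042], 0, 0], [[0.02, 0, 0.044], 0, 0], [[0.022, 0, 0.044], 0, 0], [[0.022, 0, 0.044], 0, 0], [[0.01, 0, 0.037], 0, 0], [[-0.01, 0, 0.035], 0, 0], [[-0.03, 0, 0.03], 0, 0], [[-0.03, 0, 0.03], 0, 0]]}}

```text
time: 14.87
tool_pos: [0.6816, -0.2419, 0.1043]
orientation: [-0.134, 3.051, -0.047]
ft_force: [0.3, 0.0, -0.5]
gripper_width: 0.213
```

```bash
python3 -c "
from h import *
go(.6579,-.2367,.145,185); print(R.from_rotvec(get_obs()['orientation']).as_matrix()[:,2])
snap('scene','pics/s10.png',(130,130,290,250),5)"
```

```text
tcp [ 0.6816 -0.2419  0.1043] yaw -174.89 F [ 0.3  0.  -0.5] w 0.213 t 14.9 -> shift [0.0196, 0.0058, -0.0428] turn 0.002
[ 0.08823533 -0.0271676  -0.9957291 ]
```

View pics/s10.png

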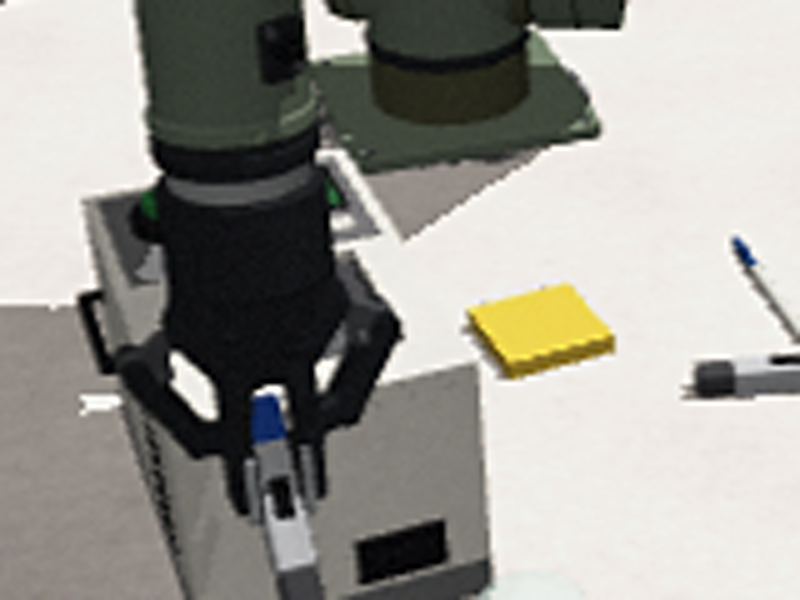

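```bash
cat >> h.py <<'E'
def onplane(c,u,v,P,n):
    d=c["extrinsics"][:3,:3]@np.linalg.solve(c["K"],[u,v,1.]); o=c["extrinsics"][:3,3]
    return o+d*((np.array(P)-o)@n)/(d@n)
U=np.array([.9963,.0863,0]);V=np.array([-.0863,.9963,0]);W=np.array([.5383,-.2119,.152])
E
python3 -c "
from h import *
c=read_camera('scene'); P=get_obs()['tool_pos']
a=[onplane(c,130+x/5,130+y/5,P,V) for x,y in((270,440),(295,572),(266,398))]
print(a); d=a[1]-a[0]; print(np.linalg.norm(d), np.degrees(np.arctan2(-d[2],d@U)))"
```

```text
[array([ 0.69214203, -0.24063364,  0.18576154]), array([ 0.70877428, -0.23919295,  0.11970686]), array([ 0.69758554, -0.24016212,  0.21283729])]
0.06813170143334202 75.81577985445959
```

```bash
python3 -c "
from h import *
go(.6816,-.2419,.195,185); go(.5395,-.230,.195,185); go(.5395,-.230,.165,185)"
```

```text
tcp [ 0.6772 -0.2419  0.1018] yaw -174.94 F [ 0.3 -0.3 -0.8] w 0.219 t 15.0 -> shift [-0.0117, -0.0034, -0.0925] turn 0.001
tcp [ 0.6772 -0.2419  0.1018] yaw -174.94 F [ 0.3 -0.3 -0.8] w 0.219 t 15.0 -> shift [0.1284, 0.0207, -0.1043] turn 0.001
tcp [ 0.6772 -0.2419  0.1018] yaw -174.94 F [ 0.3 -0.3 -0.8] w 0.219 t 15.0 -> shift [0.1307, 0.0216, -0.0744] turn 0.001
```

>>> {"op": "carry_out", "data": {"motion": [[[-0.01, -0.003, -0.03], 0, 0], [[-0.011, -0.003, -0.06], 0, 0], [[-0.011, -0.003, -0.0925], 0, 0], [[0.01, 0.001, -0.095], 0, 0], [[0.04, 0.007, -0.098], 0, 0], [[0.07, 0.012, -0.1], 0, 0], [[0.1, 0.017, -0.102], 0, 0], [[0.128, 0.02, -0.1043], 0, 0], [[0.128, 0.02, -0.1043], 0, 0], [[0.128, 0.02, -0.1043], 0, 0]]}}

```text
time: 15.8
tool_pos: [0.5373, -0.2305, 0.1941]
orientation: [-0.131, 3.061, -0.043]
ft_force: [0.4, -1.1, -1.1]
gripper_width: 0.214
```

```bash
python3 -c "
from h import *
go(.5395,-.230,.125,185)
snap('scene','pics/s11.png',(130,110,260,210),6)"
```

```text
tcp [ 0.5373 -0.2305  0.1941] yaw -175.04 F [ 0.4 -1.1 -1.1] w 0.214 t 15.8 -> shift [0.003, 0.0025, 0.069] turn -0.001
```

View pics/s11.png

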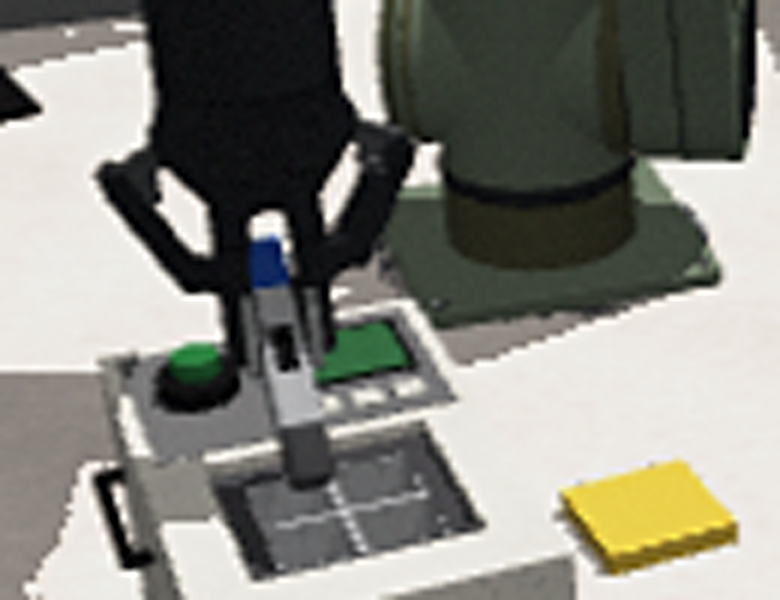

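```bash
python3 -c "
from h import *
c=read_camera('scene'); P=get_obs()['tool_pos']
for x,y in((310,485),(303,428),(272,285),(267,240)):
  a=onplane(c,130+x/6,110+y/6,P,V); print(a.round(4), ((a-W)@U).round(4), ((a-W)@V).round(4))
for a,b in((1,-1),(1,1),(-1,1),(-1,-1)): print((w2px(c,W+.0195*a*U+.0195*b*V)-[130,110])*6)
print((w2px(c,W)-[130,110])*6)"
```

```text
[ 0.5769 -0.2276  0.1887] 0.0371 -0.019
[ 0.5795 -0.2274  0.2182] 0.0397 -0.019
[ 0.5539 -0.2296  0.273 ] 0.014 -0.019
[ 0.5575 -0.2293  0.2951] 0.0176 -0.019
[309.18547576 536.41301218]
[395.30295254 516.46645196]
[372.23489922 474.37698225]
[288.35645048 493.21293207]
[341.3750371  504.74083373]
```

>>> {"op": "carry_out", "data": {"motion": [[[0.005, 0.001, 0.01], 0, 0], [[0.006, 0.001, 0.025], 0, 0], [[0.007, 0.001, 0.035], 0, 0], [[0.008, 0.002, 0.045], 0, 0], [[0.009, 0.002, 0.055], 0, 0], [[0.009, 0.002, 0.062], 0, 0], [[0.01, 0.002, 0.069], 0, 0], [[0.01, 0.002, 0.069], 0, 0]]}}

```text
time: 16.57
tool_pos: [0.5373, -0.2315, 0.1387]
orientation: [-0.132, 3.048, -0.05]
ft_force: [-24.2, 11.9, 68.3]
gripper_width: 0.216
```

>>> {"op": "carry_out", "data": {"motion": [[[0, 0, -0.01], 0, 0], [[0, 0, -0.014], 0, 0], [[0, 0, -0.014], 0, 0]]}}

```text
time: 16.82
tool_pos: [0.5373, -0.2316, 0.1547]
orientation: [-0.133, 3.044, -0.053]
ft_force: [-0.1, 0.4, -0.8]
gripper_width: 0.213
```

```bash
python3 -c "
from h import *
go(.5395,-.230,.125,185)
c=read_camera('scene')
cv2.imwrite('pics/s12.png',cv2.resize(c['frame'][140:215,150:240,::-1],None,fx=8,fy=8,interpolation=2))"
```

```text
tcp [ 0.5373 -0.2316  0.1547] yaw -174.9 F [-0.1  0.4 -0.8] w 0.213 t 16.8 -> shift [0.0005, 0.0025, 0.0297] turn 0.002
```

View pics/s12.png

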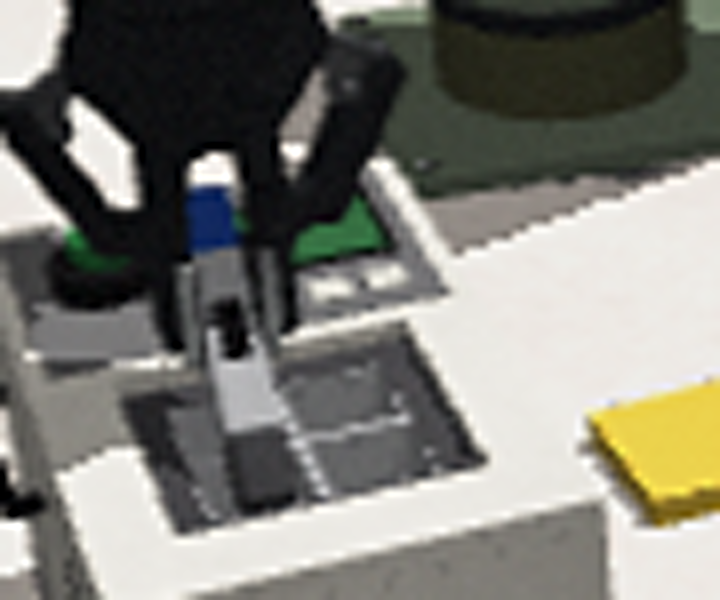

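Tip end at (265,508) sits about 10 mm too far rearwards and caught the ledge. Shifting forward and retrying.

>>> {"op": "carry_out", "data": {"motion": [[[0.006, 0.001, -0.003], 0, 0], [[0.012, 0.001, -0.003], 0, 0], [[0.012, 0.001, 0.003], 0, 0], [[0.012, 0.001, 0.009], 0, 0], [[0.012, 0.001, 0.015], 0, 0], [[0.012, 0.001, 0.018], 0, 0], [[0.012, 0.001, 0.018], 0, 0]]}}

```text
time: 17.45
tool_pos: [0.5357, -0.2345, 0.1408]
orientation: [-0.129, 3.023, -0.063]
ft_force: [9.6, 0.8, 20.0]
gripper_width: 0.213
```

>>> {"op": "carry_out", "data": {"motion": [[[0, 0, -0.015], 0, 0], [[0, 0, -0.03], 0, 0], [[0, 0, -0.035], 0, 0], [[0, 0, -0.035], 0, 0]]}}

```text
time: 17.78
tool_pos: [0.5314, -0.2334, 0.1757]
orientation: [-0.129, 3.023, -0.063]
ft_force: [-1.3, -0.3, -1.3]
gripper_width: 0.214
```

```bash
cat >> h.py <<'E'
def asc(c,x0,y0,x1,y1):
    f=c["frame"][y0:y1,x0:x1].astype(int); h=cv2.cvtColor(c["frame"][y0:y1,x0:x1].copy(),cv2.COLOR_RGB2HSV)
    for r in range(y1-y0):
        print(y0+r,"".join(("B" if 100<h[r,k,0]<130 else "G" if 40<h[r,k,0]<90 else "O") if h[r,k,1]>110 and h[r,k,2]>50 else "@%#*+=-:. "[min(9,h[r,k,2]//26)] for k in range(x1-x0)))
E
python3 -c "
from h import *
c=read_camera('scene'); go(.53,-.23,.17,185); print(R.from_rotvec(get_obs()['orientation']).as_matrix().round(3))
asc(c,150,140,240,212)
for p in ((W+.0195*U-.0195*V),(W+.0375*U-.0375*V),(W+.0375*U+.0*V),W,W-.0375*V): print(w2px(c,p).round(1))"
```

```text
tcp [ 0.5309 -0.2331  0.1745] yaw -174.96 F [-0.2 -0.  -1. ] w 0.213 t 17.8 -> shift [0.0011, 0.0034, 0.0043] turn 0.001
[[-0.99  -0.083  0.115]
 [-0.087  0.996 -0.036]
 [-0.112 -0.046 -0.993]]
140   :*%%@@@@@@@@@@@@@@@@@@@@@@@@@@@@@@@-+%%%%%@@@@#.:::+@@@%%%################%%@@@@@@@#+==+
141 .=#%%%@@@@@@@@@@@@@@@@@@@@@@@@@@@@@@* -%%#%%@@@@%+===*%@@@@@@%%%%%#%%%%%%%@@@@@@@@%%%#+==+
142 #%%%%%@@@@@@@@@@@@@@@@@@@@@@@@@@@@@@. :#%##%@@@@*====*%%@@@@@@@@@@@@@@@@@@@@@@@@%%%%%#+===
143 %%%%%%#-*@@@@@@@@@@@@@@@@@@@@@@@@@@-   -%%%@@@@@######%%%%%@@@@@@@@@@@@@@@@@@@%%%%%%%#+===
144 @%%%%%- .*@@@@@@@@@@@@@@@@@@@@@@@@%.   =@@@@@@@%######%%%%%%%%%%@%@@@@%@%%%%%%%%%%%%%%####
145 @@%%%%=  .*@@@@@@@@@@@@@@@@@@@@@@@-  :+%@@@@@@%#######%%%%%%%%%%%%%%%%%%%%%%%%%%%%%%%%####
146 @@@%%%%.  .*@@@@@@@@@@@@@@@@@@@@@% :==#@@@@@@@%#######%%%%%%%%%%%%%%%%%%%%%%%%%%%%%%%%####
147 @@@@%%@.   .*@@@@@@@@@@@@@@@@@@@@+-==+#@@@@@@@########%%%%%%%%%%%%%%%%%%%%%%%%%%%%%%%%####
148 @@@@@%#.    .*@@@@@@@@@@@@@@@@@@@+===*@@@@@@@@########%%%%%%%%%%%%%%%%%%%%%%%%%%%%%%%%####
149 @@@@@#       .*@@@@@@@@@@@@@@@@@@===+#@@@@@@@%#
[... 5303 characters left out ...]
:                             .:-=+++++++++++=.  -=+O--.    
206    :*****-.          :**=-.                             .:-=+++++++++++++++=.             
207    :+****-                              .          .::===+++++++++++++++++++.             
208    :+*****.     ..                    .        ..-==++++++=+++++++++++++++++.             
209    .+*****-.   ..         . ..             .:-===+++++++++++++++++++++++++++.             
210     =***#*+.    ..     .. ....         .:-=+++++++++++++++++++++++++++++++++.             
211   :-*******:    .                  .:=+++=++++++++++++++++++++++++++++++++++:             
[181.5 199.4]
[176.4 204.5]
[190.5 201.2]
[186.9 194.1]
[173.1 197.3]
```

```bash
cat >> h.py <<'E'
from scipy.optimize import least_squares
def fitbar(c,obs,tcp):  # obs: list (dist from cap end, px, py) on outer (+U) face midline; bar leans cap->-U
    u0,v0=(tcp-W)@U,(tcp-W)@V
    def pt(p,s):
        u,v,th,sl,tv=p; ax=np.cos(th)*U*1+tv*V-np.sin(th)*np.array([0,0,1.]); ax/=np.linalg.norm(ax)
        n=np.sin(th)*U+np.cos(th)*np.array([0,0,1.])
        base=W*[1,1,0]+u*U+v*V+np.array([0,0,tcp[2]+.035])   # on axis
        return base+ax*(s-sl), n
    def res(p):
        r=[]
        for s,x,y in obs:
            a,n=pt(p,s); q=w2px(c,a+.01*n); r+=[(q[0]-x)/.5,(q[1]-y)/.5]
        return r+[(p[0]-(u0-.003))/.005,(p[1]-v0)/.003,(p[4]+.02)/.03]
    s=least_squares(res,[u0,v0,1.3,.05,0]); p=s.x
    T,n=pt(p,.11); C,_=pt(p,0.)
    print("angle",np.degrees(p[2]).round(1),"slide",p[3].round(3),"tv",p[4].round(3),"cost",round(s.cost,1),"res",np.round(s.fun,1))
    for nm,X in(("tip",T),("cap",C)): print(nm,"u",((X-W)@U).round(4),"v",((X-W)@V).round(4),"z",X[2].round(4))
E
python3 -c "
from h import *
c=read_camera('scene'); tcp=get_obs()['tool_pos']
fitbar(c,[(0,173.5,155.4),(.024,175,163),(.084,179.3,185.2),(.11,181,195.8)],tcp)"
```

```text
angle 73.9 slide 0.057 tv -0.009 cost 4.3 res [-0.2 -1.7  0.2  1.4 -0.2  1.4 -0.2 -1.   0.1  0.8  0.4]
tip u 0.0027 v -0.0183 z 0.1576
cap u -0.0279 v -0.0174 z 0.2632
```

```bash
python3 -c "
from h import *
c=read_camera('scene'); t=get_obs()['tool_pos']; u,v=(t-W)@U,(t-W)@V; print(u,v)
b=W*[1,1,0]+u*U+v*V
for dv in (-.0175,.0175):
  for z in (.175,.185,.195,.205): print(dv,z,w2px(c,b+dv*V+np.array([0,0,z])+.011*U).round(1))
"
```

```text
-0.009568470414223238 -0.020197910900456445
-0.0175 0.175 [172.  190.2]
-0.0175 0.185 [171.5 187. ]
-0.0175 0.195 [171.  183.7]
-0.0175 0.205 [170.5 180.4]
0.0175 0.175 [185.1 187.3]
0.0175 0.185 [184.6 184.1]
0.0175 0.195 [184.2 180.8]
0.0175 0.205 [183.7 177.6]
```

>>> {"op": "carry_out", "data": {"motion": [[[-0.002, 0.001, 0.012], 0, 0], [[-0.002, 0.001, 0.022], 0, 0], [[-0.002, 0.001, 0.027], 0, 0], [[-0.008, 0.001, 0.028], 0, 0], [[-0.014, 0.001, 0.028], 0, 0], [[-0.02, 0.001, 0.029], 0, 0], [[-0.026, 0.001, 0.03], 0, 0], [[-0.032, 0.001, 0.03], 0, 0], [[-0.032, 0.001, 0.03], 0, 0], [[-0.022, 0.001, 0.03], 0, 0], [[-0.016, 0.001, 0.029], 0, 0], [[-0.016, 0.001, 0.029], 0, 0]]}}

```text
time: 18.93
tool_pos: [0.5497, -0.2317, 0.147]
orientation: [-0.128, 3.024, -0.061]
ft_force: [0.7, 0.8, -0.0]
gripper_width: 0.213
```

```bash
python3 -c "
from h import *
c=read_camera('scene'); go(.53,-.23,.14,185); print(R.from_rotvec(get_obs()['orientation']).as_matrix()[:,2].round(3))
asc(c,160,156,205,208)"
```

```text
tcp [ 0.5501 -0.2317  0.147 ] yaw -174.99 F [ 0.3  0.3 -0.2] w 0.213 t 19.0 -> shift [0.0205, 0.0036, 0.0046] turn 0.0
[ 0.115 -0.035 -0.993]
156 #@@@@@@@@@@@@@@@@@@@@@@@@@@@#===*%%%%@@@%####
157  -#@@@@@@@@@@@@@@@@@@@@@@@@@+==+#@@@@@@@%####
158   -%@@@@@@@@@@@@@@@@@@@@@@@--==*@@@@@@@@#####
159    -#@@@@@@@@@@@@@@@@@@@@@%  :=#@@@@@@@%#####
160 :   -%@@@@@@@@@@@@@@@@@@@@*===*%@@@@@@@%##+#%
161 -    -%@@@@@@@@@@@@@@@@@@@=::.=%@@@@@@#+*##%#
162       .*@@@@@@@@@@@@@@@@@@-.::*@@@@@@@- :*###
163        =%@@@@@@@@+*#%@@@@@#+=*%@@@@@@@.  =%##
164 +      =@@@@@@@+  .=%@@@@@%*#@@@@@@@@#-  -*%%
165 @      -#@@@@@*++++=#@@@@@%GG@@@@@@@%++-  -==
166 @#     -%@@@@@%BBBBB%@@@@@@G%@@@@@@@@*++. .-=
167 @@*--==+%@@@@@%BBBBOG%@@@@@%%@%@@@@%G%++-  .-
168 @@@GGG++%@@@@@@BBBBBG%@@@@@%%%@@@@@GG%#++-. -
169 @@@@GGG%@@@@@@BBBBBBG%@@@@@%@@@@@@@GGG%++=. :
170 @@@@@%%@@@@@@@%BBBBBG%@@@@@@@@@@@@#GGG%#++-  
171 @@@@@@@@@@@@@@%BBBBBOG%@@@@@@@@@@@@@@#%#+++. 
172 @@@@@@@@@@@@@@%BBBBBOG%@@@@@@@@@%#*++++++++- 
173 @@@@@@@@@@@@@@%BBBBBB%@@@@@@%#+++++=--:.-+++-
174 @@@@@@@@@@@@@@%BB****%@@@@@@+++-=++=... :=+++
175 @@@@
[... 941 characters left out ...]

194 ======+%%%%#++++*+=------*+=-=---+*++*****###
195 =======#%%%%*+++**=------=-.-+*++******+**###
196 =======+%%%%#*++**=------+*=-+************#=*
197 =======*%%%%%*+++*=--=+****=:=**************#
198 =====.  =%%%%#*+**#**#####**=-+**+*********#=
199 ===.    :#%%%%***#%%######**=.=*********+*#*=
200 .        =%%##***#%%######***=-+********=-.  
201          :*###=+**%%######**#=.=+**+=:       
202          :*###*++*%%#####%#+*#*=-:           
203           =####=+*#%%%%*#*=--.               
204           :*####=+###*+=-.                   
205            =#####*=-:                        
206 .          :**=-.                            
207                                           ::-
```

The bar is now steeper and its tip is inside the cell, hidden below the rear ledge at row 203. Descending.

>>> {"op": "carry_out", "data": {"motion": [[[0.0005, 0, 0.006], 0, 0], [[0.001, 0, 0.012], 0, 0], [[0.002, 0, 0.018], 0, 0], [[0.002, 0, 0.018], 0, 0]]}}

```text
time: 19.32
tool_pos: [0.5555, -0.2335, 0.1355]
orientation: [-0.128, 3.011, -0.068]
ft_force: [-1.1, 3.6, 27.0]
gripper_width: 0.215
```

```bash
python3 -c "
from h import *
f=cv2.imread('pics/s6.png'); f=cv2.resize(f,(330,230),interpolation=cv2.INTER_AREA)
g=f[90:118,160:214].max(2)
for r in g: print(' '.join('%3d'%v for v in r))"
```

```text
118 119 119 119 118 116 117 117 115 116 115 115 117 116 115 113 115 116 114 113 112 109 107 111 110 109 113 128 163 165 181 215 228 232 230 221 199 187 152 123 117 210 234 230 228 228 228 228 229 228 229 230 230 230
115 116 116 115 118 116 115 117 115 114 114 115 116 115 114 113 112 111 111 113 114 111  97 151 166 186 220 229 233 230 216 196 188 172 146 134 127 124 109 100  94 155 223 231 227 228 228 229 229 230 229 230 230 230
115 115 116 114 116 116 116 115 113 112 114 113 110 112 112 111 113 105 124 165 190 221 229 232 232 230 206 188 171 146 134 120 116 119 119 118 114  91  88  80  49  86 210 236 230 229 228 229 230 229 229 229 229 231
115 114 116 115 115 115 112 111 112 114 113 112 105 125 164 169 214 226 229 233 232 219 197 185 147 125 120 123 124 120 119 116  96  93  96  79  71  69  72  72  64  60 153 223 233 230 229 229 229 229 229 229 230 230
115 114 112 108 113 113 112 113 129 164 166 182 216 229 233 230 220 198 188 169 140 132 125 125 119 108 107 114 104  97  88  79  72  69  70  70  71  70  71  73  70  47  83 159 225 232 229 229 229 229 231 231 230 230
112 112 110 106 160 
[... 4247 characters left out ...]
 231 231 231 231 230 231 233 233 234 233 233 233 230
235 231 230 230 230 229 229 229 229 234 231 136  62  62  64  66  83 100 137 153 182 220 227 230 231 235 235 234 234 232 230 230 231 231 231 231 231 231 230 231 231 231 233 233 236 236 234 234 234 231 203 187 169 143
224 232 230 230 231 230 229 229 228 231 236 180  94  95 136 151 208 228 230 230 232 235 235 234 233 231 231 231 231 229 230 230 230 230 230 231 231 232 231 234 235 234 235 234 232 231 202 186 152 129 118 123 124 117
224 234 230 229 229 231 230 229 228 229 230 229 227 227 231 231 236 236 234 233 231 230 230 229 227 228 229 230 230 229 229 230 230 231 233 234 236 236 234 234 232 220 197 187 152 135 129 125 121 119 109 116 122 119
```

>>> {"op": "carry_out", "data": {"motion": [[[0.003, 0.001, -0.005], 0, 0], [[0.003, 0.001, -0.005], 0, 0]]}}

```text
time: 19.48
tool_pos: [0.5533, -0.2328, 0.1418]
orientation: [-0.129, 3.007, -0.071]
ft_force: [0.5, -0.4, -0.5]
gripper_width: 0.215
```

```bash
python3 -c "
from h import *
c=read_camera('scene'); go(.5501,-.2317,.147,185)
fitbar(c,[(0,177.6,165.6),(.024,178.6,174.3),(.084,181.8,197.5)],np.array([.5501,-.2317,.147]))
asc(c,165,164,200,206)"
```

```text
tcp [ 0.5529 -0.2326  0.1407] yaw -174.92 F [3.3 0.3 3.8] w 0.213 t 19.5 -> shift [0.0018, 0.0008, -0.0067] turn 0.001
angle 71.8 slide 0.06 tv -0.051 cost 1.9 res [-0.6 -0.1  0.   0.8  0.1 -0.7  0.4  1.  -1. ]
tip u 0.0246 v -0.0202 z 0.135
cap u -0.0098 v -0.0146 z 0.2393
164  .*@@@@@@@@@@@@@@@@@@%*##%@@@@@@@= 
165   =@@@@@@@@@%%@@@@@@@%GGG%@@@@@@@+-
166   -%@@@@@@@%##%@@@@@@%GGG@@@@@@@%++
167 ==*%@@@@@@@GGGGG@@@@@@GG%@@@@@@@%++
168 G+*%@@@@@@BBBBOG%@@@@@GG@@@@@@@%@#+
169 GG%@@@@@@%BBBBBG%@@@@@G%@@@@@@@GG@+
170 G%%@@@@@@@BBBBBG%@@@@@%%%@@@@@%GG%#
171 GG%@@@@@@@BBBBBG%@@@@@@%@@@@@@@@#%#
172 %%@@@@@@@%BBBBBO%@@@@@@@@@@@@%+++++
173 @@@@@@@@@%BBBBBO%@@@@@@@@@@@@#=--:.
174 @@@@@@@@@%BBBBBB@@@@@@@@@@%##+=... 
175 @@@@@@@@@%BBBBBB*%@@@@@@*.  :=*. :-
176 @@@@@@@@@%BBBBBB#@@@@@@#.   .=+++++
177 @@@@@@@@@%*++**+%@@@@@%+--+++++++++
178 @@@@@@@@@%*+****%@#*#@%++++++++*-::
179 *+++%@@@@%#*+**+#@%*#@%+++*+--.    
180 ++++#@@@+=#*+***#@%*#%@--:     ::=+
181 ++++*%@@*+#*++***%%*#%@. .::-==+=++
182 ++++*%@@#*#*+++**%@**%@===++++==***
183 ++++*%@@#*#**###*%%**%@*+=++***####
184 +++=+#@@%*##%@@@*#@*+%@#***########
185 ::  .*@@%***%@@@*#@*+#@%#######+*#*
186    .:*@@%**##%@@##%#*%@%###*+=++*#*
187 =====#@@%*+##%@@%*%#*#@#*******+*##
188 +++=+#%@@*+##%@@%*%%*#@**+****+***#
189 ******%@@**#=*@@@*#%****++****+***=
190 #%%#%%%@@**%-*@@@*#%**************=
191 *%%%%%**#**#==+-+*###*******+****##
192 +%%%%%*+**#%=---+**#*+***+*****+==-
193 =#%%%%#*+**#+-----+#*+*****+=---=++
194 =*%%%%#+++**+------+**=-----+*+****
195 ==#%%%%*+++*+------=*-.-++++******+
196 ==*#%%%#+++*+=------+*=-+***+****+*
197 ==*%%%%%*++**=------+*=:=*****+*+**
198 == =%%%%#*+**=------+**=-+**+******
199    :#%%%%***#+----=+***=.=*********
200     =%%%%#****+**####***=-+*******+
201     :*###=+**%#######**#=.=+**+=:  
202     :*#*#*++#%%######*+*#*=-:      
203      =####=+#%%##%*#*=--.          
204      :*####=+%##*+=-.              
205       =#####*=-:
```

>>> {"op": "carry_out", "data": {"motion": [[[0, 0, 0], 0, 29], [[0, 0, 0], 0, 29], [[0, 0, 0], 0, 29], [[0, 0, 0], 0, 29], [[0, 0, 0], 0, 29]]}}

```text
time: 19.95
tool_pos: [0.5525, -0.2326, 0.1399]
orientation: [-0.128, 3.01, -0.068]
ft_force: [-0.2, 1.0, 0.5]
gripper_width: 0.292
```

```bash
python3 -c "
from h import *
c=read_camera('scene'); go(.5501,-.2317,.147,185)
asc(c,160,160,205,206)"
```

```text
tcp [ 0.5526 -0.2326  0.1401] yaw -174.92 F [-0.3 -0.   0.5] w 0.29 t 20.0 -> shift [0.0015, 0.0007, -0.0072] turn 0.001
160   -#@@@@@@@@@@@@@@@@@@@@@@@@*====#@@@@@@@#+#%
161    -#@@@@@@@@@@@@@@@@@@@@@@*:.  =%@@@@@@%##%#
162 .   -%@@@@@@@@@@@@@@@@@@@@#:::=+#@@@@@@@=*###
163 .    -%@@@@@@@@@@@@@@@@@@@#+==+#@@@@@@@%.=%##
164 .     -#@@@@@@@@@@@@@@@@@@@*##*%@@@@@@@- :*%%
165       .*@@@@@@@@@@@@@@@@@@@GGGG%@@@@@@@-  -==
166       .*@@@@@@@@@%##%@@@@@@GGGG@@@@@@@#+. .-=
167 =----=+%@@@@@@%%GGGGGG@@@@@%GG%@@@@@@@++-  .-
168 %GGGGG+%@@@@@@@@#GGGGG@@@@@%GG@@@@@@@@#++-. -
169 @GGGGGG@@@@@@@BBBBBOGG%@@@@%G%@@@@@@@%@++=. :
170 @@GGGG%@@@@@@@BBBBBBGG%@@@@@%%@@@@@@%#%#++-  
171 @@%GGGG%@@@@@@BBBBBBGGG@@@@@%%@@@@@@@#%#+++. 
172 @@@%GG%@@@@@@@BBBBBBGGG@@@@@@@@@@%@@*++++++-.
173 @@@@%@@@@@@@@%BBBBBBOGG@@@@@@@@@@@@@--:.-+++-
174 @@@@@@@@@@@@@%BBBBBBB@%@@@@@@@@@@@%=... :=+++
175 @@@@@@@@@@@@@@BBBBBBB+=#@@@@@@@*.:=*. :-=++++
176 @@@@@@@@@@@@@%BBBBBBB=*%@@@@@%.  .=++++++++++
177 @@@@@@@@@@@@@%BBBBBB*.=@@@@@@*-+++++++++++--:
178 @@@@@@@@@@@@@%*+++***=+%%%%%@+++++++*-::     
179 ++#@%%%@@@@@@%*+++****#%%
[... 596 characters left out ...]
%***%#***+*******##=*###
192 =====*#%%%%***+#*-=----+**+***+*****+==-:+###
193 ======#%%%%#**##*=------**++****+=---=++**###
194 ======*%%%%#++***=------*#*=-----+**+*****###
195 =======#%%%%*+++*+------+*+++++++******+**###
196 =======+%%%%#*++*+------=**==+********+***#=*
197 =======+%%%%%*++*+-------+*=:=********+*****#
198 ========#%%%%#++**=------+**=-+******++***##=
199 ===.    :#%%%%****=------+**=.=*****+***+*#*=
200 +.       =%%%#****=---=+*****=-+*******+==.  
201          :*###=+*****#####**#=.=+**+=:       
202          :*###*++*%%######*+*#*=-:           
203           =####=+#%%%%%*#*==-.               
204           :*####=+%##*+=-.                   
205            =#####*=-:
```

>>> {"op": "carry_out", "data": {"motion": [[[0, 0, -0.002], 0, 0], [[0, 0, -0.002], 0, 0], [[0, 0, -0.002], 0, 0], [[-0.008, 0, -0.002], 0, 0], [[-0.016, 0, -0.001], 0, 0], [[-0.024, 0, 0], 0, 0], [[-0.03, 0, 0.001], 0, 0], [[-0.036, 0, 0.001], 0, 0], [[-0.036, 0, 0.001], 0, 0], [[-0.032, 0, 0.001], 0, 30], [[-0.03, 0, 0.001], 0, 30], [[-0.028, 0, 0.001], 0, 30]]}}

```text
time: 21.0
tool_pos: [0.5807, -0.2303, 0.1429]
orientation: [-0.128, 3.009, -0.069]
ft_force: [0.3, 0.6, -0.7]
gripper_width: 0.299
```

```bash
python3 -c "
from h import *
c=read_camera('scene'); go(.5501,-.2317,.147,185)
asc(c,160,160,205,206)"
```

```text
tcp [ 0.5803 -0.2303  0.1428] yaw -174.94 F [-0.4 -0.  -0.5] w 0.299 t 21.1 -> shift [0.0294, 0.0008, -0.008] turn 0.001
160 %@@@@@@@@@@@@@@@@@@@@@@@@@@@@@@@@-:*%##%@@@@@
161 %@@@@@@@@@@@@@@@@@@@@@@@@@@@@@@@#-:*%%##%@@@@
162 %%@@@@@@@@@@@@@@@@@@@@@@@@@@@@@%+==+#%%%@@@@%
163 %# -%@@@@@@@@@@@@@@@@@@@@@@@@@@%*#%%%%%@@@@@%
164 %+  -%@@@@@@@@@@@@@@@@@@@@@@@@@GGGG%@@@@@@@@%
165 %+   -#@@@@@@@@@@@@@@@@@@@@@@@GGGGG%@@@@@@@*=
166 %%    -#@@@@@@@@@@@@@@@@@@@@@%GGGGG@@@@@@@#==
167 %%=--=+*@@@@@@@@@@@@@@@@@@@@@%GGGGG@@@@@@@#:-
168 %%GGGG==*%@@@@@@@@@@@@@@@@@@@%GGGG%@@@@@@@- -
169 %GGGGGG%#%@@@@@@@@@@@@@@@@@@@@GGGG@@@@@@@@. :
170 @%GGGG%@@@@@@@@@@@@%GGG%@@@%@@GGG#@@@@@@@#-  
171 @@GGGGG%@@@@@@@@@@GGGGGG@@@@@@GGG%@@@@@@@++. 
172 @@%GGG%@@@@@@@@@@@GGGGGGG@@@@@@@@@@@@@@@%++- 
173 @@@%%%@@@@@@@@@@##%GGGGG%@@@@@%#%@@@@@@@*+++-
174 @@@@@@@@@@@@@@@@##%%%@%#%@@@@@@%%%%@@@@%-=+++
175 @@@@@@@@@@@@@@@@*++#++++#%@@@@@%%@@@@@@*=++++
176 @@@@@@@@#%@@@@@@#++++=--.+@@@@@@@@@@@@@*+++++
177 @@@@@@@@*%@@@@@@++++#:.. =@@@@@@@@@@@@@*++--:
178 @@@@@@@@@@@@@@@@+++++=..:+%@@@@@@@@@@+-:     
179 =#@@@@@@@@@@@@@%+++++++++
[... 596 characters left out ...]
*+*=:+@#*#@%*****##=*#*#
192 =====+*###*%@@%**#*+*****=#@%*#%#***+==-:+##*
193 ======*#***#@@@*+%*++****=+%%**#+=---=++*###*
194 ======+***#=#@@**#*+******#@%*+=-+**++****###
195 =======#%#**+#@**#*+******+#%#*++**********##
196 =======+#%%#=*#**#*=-+*+****++********+****=*
197 =======+%%%%%*+**%*+********++*+****+*+*****#
198 ========#%%%%#+**************=+***+**+****##=
199 ========+%%%%%***************++*********+*#*=
200 =========*%%%%#**************=-+*******+==.  
201 =========+%%%%#*************#=.=+**+=:       
202 =========+%%%%%*************##*=-:           
203 ==========#%%%%#********##*+=.               
204 ======+.  =%%%%#=+*+*++=-.                   
205 =====.     =%%%##*=-:
```

The cap vanished from between the fingers, so the logger has dropped into the cell. The tool has picked up about 8° of tilt from the pushes. I'll push the fingertips against the calibrator's front wall to bend it back.

```bash
python3 -c "
from h import *
go(.5803,-.2303,.21,185);go(.335,-.229,.21,185);go(.335,-.229,.11,185); print(R.from_rotvec(get_obs()['orientation']).as_matrix()[:,2].round(3))"
```

```text
tcp [ 0.5803 -0.2303  0.1428] yaw -174.94 F [-0.4 -0.  -0.5] w 0.299 t 21.1 -> shift [-0.0085, -0.0034, -0.0665] turn 0.001
tcp [ 0.5803 -0.2303  0.1428] yaw -174.94 F [-0.4 -0.  -0.5] w 0.299 t 21.1 -> shift [0.2338, 0.0179, -0.0986] turn 0.001
tcp [ 0.5803 -0.2303  0.1428] yaw -174.94 F [-0.4 -0.  -0.5] w 0.299 t 21.1 -> shift [0.2464, 0.023, 0.0005] turn 0.001
[ 0.13  -0.04  -0.991]
```

>>> {"op": "carry_out", "data": {"motion": [[[-0.004, -0.002, -0.035], 0, 10], [[-0.008, -0.003, -0.066], 0, 10], [[0.03, 0, -0.07], 0, 10], [[0.07, 0.003, -0.076], 0, 10], [[0.11, 0.007, -0.082], 0, 10], [[0.15, 0.011, -0.088], 0, 10], [[0.19, 0.014, -0.093], 0, 10], [[0.234, 0.018, -0.099], 0, 10], [[0.238, 0.02, -0.07], 0, 10], [[0.243, 0.022, -0.035], 0, 10], [[0.246, 0.023, 0], 0, 10], [[0.246, 0.023, 0], 0, 10]]}}

```text
time: 22.05
tool_pos: [0.3315, -0.2262, 0.106]
orientation: [-0.127, 3.018, -0.058]
ft_force: [-1.9, 0.5, -0.2]
gripper_width: 0.102
```

```bash
python3 -c "
from h import *
c=read_camera('scene'); go(.335,-.229,.11,185)
asc(c,170,180,200,208)
loggers()"
```

```text
tcp [ 0.3336 -0.2276  0.1087] yaw -174.99 F [0.2 0.6 0.7] w 0.104 t 22.1 -> shift [-0.0015, -0.0016, -0.001] turn 0.0
180 ++++++++++++++++++--:.   .::=+
181 ++++++++++++*--:    .::-=+++++
182 +++++++*+-:.    .:-==++++++***
183 ++*+--.    .::=+++++++****####
184 -:.   .::-=++++++++***########
185   .:-==+++++++***#########+*##
186 =++++++++***##########*++++*##
187 +++++***########*+**********##
188 ****########+*==************##
189 #######***++*=:=************#+
190 ###+*++*+*****==+***********#=
191 *++**++*+*****+:=***********##
192 #++***+********==+********+==-
193 #**+*+***+****#+:=****+=--==+*
194 #=++**+**+*****#=====--+******
195 ##=+*********+==-.-+**********
196 ##=+*****=----+**==+**********
197 ###===---=++++***=:=**********
198 ###+-=+++*********=-+*********
199 ####*++*+***+*****=:=*********
200 ####**+*++**++****#==+*****#**
201 *###=+**+*********#=:=+***=:  
202 *####++**+*******+*#*=-:      
203 =####=+******+**=-=.          
204 :*####=+*+*=+==.              
205  =#####*==:                   
206  :**==.               ...     
207              .... ... .       
cap [0.6576 0.3157] tipdir 233.0 val -71.6 mid [0.6317 0.2814] grasp42 [0.6395 0.2917]
cap [0.4849 0.1424] tipdir 258.0 val -70.9 mid [0.4759 0.1003] grasp42 [0.4786 0.113 ]
```

```bash
python3 -c "
from h import *
c=read_camera('top'); a=w2px(c,W+.05*U+.05*V); b=w2px(c,W-.05*U-.05*V); print(a,b,[w2px(c,W+s*.0195*U+t*.0195*V).round(0) for s,t in((1,1),(1,-1),(-1,1),(-1,-1))])
asc(c,int(min(a[0],b[0]))-4,int(min(a[1],b[1]))-4,int(max(a[0],b[0]))+4,int(max(a[1],b[1]))+4)"
```

```text
[312.43833613 177.57902395] [352.51400522 209.84852331] [array([325., 187.]), array([339., 186.]), array([326., 201.]), array([340., 200.])]
173 ==============================++++++++****+=====
174 ==================++++++++******######%%%#+=====
175 ======++++++++*****#######%%###%#%%%%%%%%#*=====
176 =====+*#############%%%%%%%%%%%%%%%%%%%%%#*=====
177 =====*#%%%%%%%%%%%%%%%%%%%%%%%%%%%%%%%%%%#*+====
178 =====*%%%%%%%%%%%%%%%%%%%%%%#%%######%%%%#*+====
179 =====+#%%%%%%%%%%%%###################%%%#*+====
180 =====+#%%%###%#########**#############%%%%#+====
181 =====+#%%%###%#########**###BBBBBB%%###%%%#+====
182 =====+#%%%###%####%#%%#**#BBBBBBBB%%###%%%#+====
183 =====+#%%%###%%%%%%%%%#**#BBBBBBBB#%###%%%#+====
184 =====+#%%%%#%%%%%#%%%%#**#BBBBBBBBB%###%%%#*====
185 =====+*%%%##%%%%#%%%%##**#BBBBBBBBB%###%%%#*+===
186 ======*%%%###%#%%%%%####*#BBBBBBBBB%###%%%#*+===
187 ======*%%%##%%%%%%%%####**%BBBBBBBB%###%%%#*+===
188 ======+#%%#%%@@@@%%%####**%BBBBBB%%%####%%##+===
189 ======+#%%%%@@@@@@%%####**##%%%%%%%%####%%%#+===
190 ======+#%%%%%@@@@%%%####**#%%%%%%%%#####%%%#+===
191 =
[... 460 characters left out ...]
####%%%#+==
200 =======+#%%%##%%%%%%%%###**%@@@%%%#######%%##+==
201 =======+##%%%%@@@@@%%####**%@@@%%%%#######%%#*==
202 =======+##%%%%@@@@@%%####**#@@@%%%%#######%%#*+=
203 =======+*#%%%%@@@@@%%%####*#@@@@%%%######%%%#*+=
204 =======+*%%%#%@@@@@%%%####*#@@@@%%%#######%%#*+=
205 ========*%%%#%@@@@@%%%####*#%@@%%%########%%##+=
206 ========*%%%#%@@@@%%%%####**%%%%#########%%%%#+=
207 ========+#%%##%%%%%#########%%%%%%%%#%%%%%%%%#+=
208 ========+#%%%###%%%%%%%#%%%%%%%%%%%%%%%%%%%%%#+=
209 ========+#%%%%%%%%%%%%%%%%%%%%%###############+=
210 ========+#%%%%%%%%%%%#%%%%###########*******+++=
211 ========+################*******+++++++=========
212 ========+*####*******++++++=====================
```

Logger B's blue cap is in the rear-right cell, in the top view around px (338,184). Now the tilt correction.

>>> {"op": "carry_out", "data": {"motion": [[[-0.008, 0, 0], 0, 10], [[-0.016, 0, 0.002], 0, 10], [[-0.022, 0, 0.002], 0, 10], [[-0.028, 0, 0.003], 0, 10], [[-0.034, 0, 0.004], 0, 10], [[-0.04, 0, 0.004], 0, 10], [[-0.04, 0, 0.004], 0, 10]]}}

```text
time: 22.78
tool_pos: [0.361, -0.2275, 0.1127]
orientation: [-0.149, 3.041, -0.075]
ft_force: [-59.3, -20.2, 40.7]
gripper_width: 0.101
```

```bash
python3 -c "
from h import *
go(.335,-.229,.11,185); print(R.from_rotvec(get_obs()['orientation']).as_matrix()[:,2].round(3))"
```

```text
tcp [ 0.361  -0.2275  0.1127] yaw -174.24 F [-59.3 -20.2  40.7] w 0.101 t 22.8 -> shift [0.0261, 0.0011, 0.0002] turn 0.013
[ 0.098 -0.045 -0.994]
```

>>> {"op": "carry_out", "data": {"motion": [[[0, 0, -0.003], 0, 10], [[-0.005, 0, -0.003], 0, 10], [[-0.01, 0, -0.002], 0, 10], [[-0.012, 0, -0.002], 0, 10]]}}

```text
time: 23.12
tool_pos: [0.3596, -0.2265, 0.1153]
orientation: [-0.164, 3.07, -0.076]
ft_force: [-50.5, -14.2, 33.0]
gripper_width: 0.105
```

>>> {"op": "carry_out", "data": {"motion": [[[0, 0, -0.002], 0, 10], [[-0.005, 0, -0.002], 0, 10], [[-0.01, 0, -0.002], 0, 10], [[-0.012, 0, -0.002], 0, 10]]}}

```text
time: 23.45
tool_pos: [0.3585, -0.2259, 0.1178]
orientation: [-0.178, 3.099, -0.078]
ft_force: [-48.2, -14.2, 30.8]
gripper_width: 0.102
```

```bash
python3 -c "
from h import *
go(.335,-.229,.11,185); print(R.from_rotvec(get_obs()['orientation']).as_matrix()[:,2].round(3))"
```

```text
tcp [ 0.3585 -0.2259  0.1178] yaw -173.36 F [-48.2 -14.2  30.8] w 0.102 t 23.4 -> shift [0.024, 0.0, 0.007] turn 0.029
[ 0.04  -0.048 -0.998]
```

>>> {"op": "carry_out", "data": {"motion": [[[0, 0, -0.002], 0, 10], [[-0.005, 0, -0.002], 0, 10], [[-0.01, 0, -0.002], 0, 10], [[-0.013, 0, -0.002], 0, 10]]}}

```text
time: 23.78
tool_pos: [0.3574, -0.2254, 0.1201]
orientation: [-0.193, 3.13, -0.081]
ft_force: [-50.5, -16.2, 33.4]
gripper_width: 0.099
```

>>> {"op": "carry_out", "data": {"motion": [[[0.01, 0, 0], 0, 10], [[0.03, 0, 0], 0, 10], [[0.03, 0, 0], 0, 10]]}}

```text
time: 24.03
tool_pos: [0.326, -0.2286, 0.1203]
orientation: [-0.192, 3.132, -0.08]
ft_force: [-1.1, 0.7, 0.7]
gripper_width: 0.096
```

```bash
python3 -c "
from h import *
print(R.from_rotvec(get_obs()['orientation']).as_matrix()[:,2].round(3))
p=W+.06*U+.115*V; go(get_obs()['tool_pos'][0],-.05,.13,185);go(p[0],p[1],.115,185); loggers()"
```

```text
[ 0.006 -0.051 -0.999]
tcp [ 0.326  -0.2286  0.1203] yaw -172.99 F [-1.1  0.7  0.7] w 0.096 t 24.0 -> shift [-0.0218, 0.1765, -0.0188] turn 0.035
tcp [ 0.326  -0.2286  0.1203] yaw -172.99 F [-1.1  0.7  0.7] w 0.096 t 24.0 -> shift [-0.2769, 0.1035, -0.0] turn 0.035
cap [0.6576 0.3157] tipdir 233.0 val -71.6 mid [0.6317 0.2813] grasp42 [0.6395 0.2917]
cap [0.4848 0.1424] tipdir 258.0 val -71.6 mid [0.4759 0.1003] grasp42 [0.4786 0.113 ]
```

```bash
python3 -c "
from h import *
go(.4786,.113,.15,78)"
```

```text
tcp [ 0.3278 -0.229   0.1206] yaw -173.01 F [ 0.4 -0.1  0.2] w 0.102 t 24.1 -> shift [-0.1914, 0.3192, -0.0458] turn 1.902
```

>>> {"op": "carry_out", "data": {"motion": [[[0, 0, -0.03], 0.12, 60], [[-0.005, 0.02, -0.046], 0.24, 60], [[-0.02, 0.05, -0.046], 0.36, 60], [[-0.04, 0.085, -0.046], 0.48, 60], [[-0.06, 0.115, -0.046], 0.6, 60], [[-0.08, 0.15, -0.046], 0.72, 60], [[-0.1, 0.18, -0.046], 0.84, 60], [[-0.12, 0.21, -0.046], 0.96, 60], [[-0.14, 0.24, -0.046], 1.08, 60], [[-0.16, 0.27, -0.046], 1.2, 60], [[-0.18, 0.3, -0.046], 1.32, 60], [[-0.191, 0.319, -0.046], 1.44, 60]]}}

```text
time: 25.08
tool_pos: [0.4762, 0.107, 0.151]
orientation: [1.711, 2.589, -0.056]
ft_force: [0.8, 0.3, -0.1]
gripper_width: 0.603
```

```bash
python3 -c "
from h import *
go(.4786,.113,.0,78);go(.4786,.113,-.0225,78)"
```

```text
tcp [0.4762 0.107  0.151 ] yaw 113.1 F [ 0.8  0.3 -0.1] w 0.603 t 25.1 -> shift [0.0123, 0.006, 0.1506] turn 0.613
tcp [0.4762 0.107  0.151 ] yaw 113.1 F [ 0.8  0.3 -0.1] w 0.603 t 25.1 -> shift [0.0135, 0.0062, 0.173] turn 0.613
```

>>> {"op": "carry_out", "data": {"motion": [[[0.008, 0.006, 0.02], 0.12, 60], [[0.012, 0.006, 0.04], 0.24, 60], [[0.012, 0.006, 0.065], 0.36, 60], [[0.012, 0.006, 0.09], 0.48, 60], [[0.012, 0.006, 0.115], 0.6, 60], [[0.012, 0.006, 0.135], 0.613, 60], [[0.012, 0.006, 0.145], 0.613, 60], [[0.012, 0.006, 0.145], 0.613, 60]]}}

```text
time: 25.75
tool_pos: [0.4783, 0.1139, 0.0033]
orientation: [2.407, 1.949, -0.041]
ft_force: [0.2, -0.1, -0.4]
gripper_width: 0.604
```

```bash
python3 -c "
from h import *
go(.4786,.113,-.0225,78); print(R.from_rotvec(get_obs()['orientation']).as_matrix()[:,2].round(3))"
```

```text
tcp [0.4783 0.1139 0.0033] yaw 77.97 F [ 0.2 -0.1 -0.4] w 0.604 t 25.8 -> shift [0.0004, 0.0001, 0.0258] turn -0.0
[ 0.008 -0.051 -0.999]
```

>>> {"op": "carry_out", "data": {"motion": [[[0, 0, 0.012], 0, 60], [[0, 0, 0.023], 0, 60], [[0, 0, 0.026], 0, 60], [[0, 0, 0.026], 0, 0], [[0, 0, 0.026], 0, 0], [[0, 0, 0.026], 0, 0], [[0, 0, 0.026], 0, 0], [[0, 0, 0.026], 0, 0], [[0, 0, 0.0], 0, 0], [[0, 0, -0.04], 0, 0], [[0, 0, -0.08], 0, 0], [[0, 0, -0.12], 0, 0]]}}

```text
time: 26.75
tool_pos: [0.4764, 0.1199, 0.1247]
orientation: [2.407, 1.949, -0.042]
ft_force: [1.0, 0.5, -0.5]
gripper_width: 0.211
```

```bash
python3 -c "
from h import *
p=W-.198*U+.02*V; go(p[0],p[1],.185,5)"
```

```text
tcp [0.4764 0.1199 0.1247] yaw 77.96 F [ 1.   0.5 -0.5] w 0.211 t 26.8 -> shift [-0.3529, -0.0647, -0.0442] turn 1.273
```

>>> {"op": "carry_out", "data": {"motion": [[[0, 0, -0.03], 0.12, 0], [[0, 0, -0.06], 0.24, 0], [[-0.03, -0.005, -0.063], 0.36, 0], [[-0.065, -0.012, -0.062], 0.48, 0], [[-0.1, -0.018, -0.06], 0.6, 0], [[-0.135, -0.025, -0.058], 0.72, 0], [[-0.17, -0.031, -0.055], 0.84, 0], [[-0.205, -0.038, -0.053], 0.96, 0], [[-0.24, -0.044, -0.051], 1.08, 0], [[-0.275, -0.05, -0.049], 1.2, 0], [[-0.315, -0.058, -0.046], 1.273, 0], [[-0.353, -0.065, -0.044], 1.273, 0]]}}

```text
time: 27.75
tool_pos: [0.3374, -0.2103, 0.1849]
orientation: [3.087, 0.132, 0.007]
ft_force: [1.3, 0.7, -0.7]
gripper_width: 0.212
```

```bash
python3 -c "
from h import *
p=W-.198*U+.02*V; go(p[0],p[1],.145,5); c=read_camera('scene'); asc(c,155,120,215,172); print(w2px(c,get_obs()['tool_pos']))"
```

```text
tcp [ 0.3374 -0.2103  0.1849] yaw 4.92 F [ 1.3  0.7 -0.7] w 0.212 t 27.8 -> shift [0.0019, -0.0032, 0.0398] turn -0.001
120 @@@*.    .+@@@@@@@*+*%@@@@#. =%@@@@@#%%%#%##################
121 @@@@*.   .+@@@@@+   .*@@@@#..*@@@@@@-*%%%%##################
122 #@@@@-    =%@@@@=    =@@@@%:-%@@@@@%.=%%%%##################
123 -%@@@%:   -%@@@@=    =%@@@@=*@@@@@@= -%%%%%#################
124  =%@@@*.  -%@@@@=.   -%@@@@%%%@@@@@. :#%#%%#################
125  .+@@@@+: -#@@@@-    :#@@@@%@@@@@@+. :#%#%%#################
126   :#@@@@%##@@@@@:    :*@@@@@@@@@@@.  .*%%%%%################
127    -%@@@@@@@@@@@:    .+@@@@@@@@@@+.   =%%%%%######%#########
128     =%@@@@@@@@@@:     =%@@@@@@%@*.    -#%%%%%%####%%########
129 ..  .+@@@@@@@@@@:    :*@@@@@#:         +@%%%%%%%%%##########
130      :*@@@@@@@@@:    -#@@@@#.          .*@%%%%%%%%%#########
131 .     :***#@@@@@:    :*@%%@=.   .        -#@%%%%%%##%#######
132 .          =%@@%*:   :*@#%@=     ....      .+%@@%%#%########
133 .          =%@%###-  :*@##@+.   ..              =%%%########
134  .    .    -%@%##%+. .+@##@*. ..     .          =%%##%######
135  
[... 1727 characters left out ...]
::-=. -*##%###########
162 ==========================-::.  .::=++++++-. -*###########%#
163 =====================-::.  .::=++++*#*#%#++.  +%###%%%%%#**#
164 =====================..::==+++*#*##GGGGG@*+-. -#%%#***====..
165 ===========-=====++=+++++*####GGGGGGGGGGG#++-. -.           
166 ======-::   ::-+++++*#####GGGGGGGGGGGGGGG%*++. .            
167 ==:: :----=++++++++*%GGGGGGGGGGGGGGGGGGGGG%++-. .           
168  .::=GGGGGG++++++++#@GGGGGGGGGGGGGGGGGGGGG%#++-..           
169 =+++GGGGGGGG%*++++++#@GGGGGGGGGGGGGGGGGGGGG@++=...          
170 ++*GGGGGGGG%@@#+++++#@%GGGGGGGGGGGGGGGGGGGG%#++-...         
171 +#@%GGGGGGGG%@%++++++*%GGGGGGGGGGGGGGGG%@@%%#+++...       . 
[173.12117254 151.72841116]
```

>>> {"op": "carry_out", "data": {"motion": [[[0, 0, 0.03], 0, 0], [[0, 0, 0.05], 0, 0], [[0, 0, 0.058], 0, 0], [[0.002, 0, 0.066], 0, 0], [[0.006, 0, 0.074], 0, 0], [[0.01, 0, 0.082], 0, 0], [[0.015, 0, 0.088], 0, 0], [[0.02, 0, 0.093], 0, 0], [[0.024, 0, 0.093], 0, 0], [[0.024, 0, 0.09], 0, 0], [[-0.01, 0, 0.085], 0, 0], [[-0.02, 0, 0.08], 0, 0]]}}

```text
time: 28.8
tool_pos: [0.3109, -0.2209, 0.1043]
orientation: [3.085, 0.127, -0.006]
ft_force: [-0.5, -0.0, -0.2]
gripper_width: 0.212
```

```bash
python3 -c "
from h import *
p=W-.198*U+.02*V; go(p[0],p[1],.145,5); c=read_camera('scene'); asc(c,155,140,205,170); print(w2px(c,get_obs()['tool_pos']))
print(R.from_rotvec(get_obs()['orientation']).as_matrix()[:,2].round(3))"
```

```text
tcp [ 0.3109 -0.2209  0.1043] yaw 4.71 F [-0.5 -0.  -0.2] w 0.212 t 28.8 -> shift [0.029, -0.0073, -0.0414] turn -0.005
140 @%%=   -%@@@@@@@@@@@@@@@%.  =%@@@@@%.       .:::+%
141 @@#.    -%@@@@@@@@@@@@@@%. .*@@@@@@-  .---+*+===*%
142 @@@:     =@@@@@@@@@@@@@@@. -%@@@@@%..+##%########%
143 @@@#.    =@@@@@+=  -#@@@@ .*@@@@@@- .+###########%
144 @@@@+    =@@@@@-   -#@@@@:=%@@@@@% :=############%
145 #@@@@+   =%@@@@-   .*@@@@#%@@@@@@*===*###########%
146 -%@@@@-  -%@@@@-    =@@@@@%%@@@@%+===+###########%
147  +@@@@%-.-#@@@@:    =@@@@@%@@@@@*=====*##########%
148  .*@@@@%%%@@@@%     :#@@@@@@@@@%+=====+##########%
149   -%@@@@@@@@@@@---=+B%@@@@@@@@@*======+###########
150    -%@@@@@@@@@@BBBBBBB@@@@@#*#+=======*###########
151     =%@@@@@@@@@BBBBBBBB@@@#==========+%*##########
152      +@@@@@@@@@BBBBBBBB@@%===========+**##########
153      .=+-:*@@@@BBBBBBBB#@#============##%#########
154           =%@%*#BBBBBB##%%+===========#%##########
155           -#@%##BBBBBB##%%+===========***#########
156           -#@%##BBBBBB##%%+===========*+**########
157           -#@%##BBBBBB#*%@+============+**########
158           .*@@##**##**#*%@+==============+*#######
159      :====+%@@#%#*****#*%@+==============++*######
160 ===========#@@####****##%%+==========-:.    =##*#%
161 ===========*%@###****#%#*#+=====::.  .::--. -*##%#
162 ============#@#*##***#%#+=-::.  .::=++++++-. -*###
163 ============+*##%####*+=:  .::==+++*#*#%#++.  +%##
164 ==============*#*=-:  .::==+++*#*###GGGG@++-. -*%%
165 ============:::  .:-===+=*####GGGGGGGGGGG#++-. -==
166 ======-::   .:-==+++*####GGGGGGGGGGGGGGGG%*++. .-=
167 ==:: .----==+++++++*%GGGGGGGGGGGGGGGGGGGGG%++-. :=
168  .::=GGGGGG++++++++#@%GGGGGGGGGGGGGGGGGGGG%#++-.. 
169 =+++GGGGGGGG%*++++++#@GGGGGGGGGGGGGGGGGGGGG%++=.  
[173.79932706 171.12792777]
[ 0.001 -0.056 -0.998]
```

```bash
python3 -c "
from h import *
o=get_obs()['tool_pos']; p=W-.005*U+.019*V; go(o[0],o[1],.215,5); go(p[0],p[1],.215,5)"
```

```text
tcp [ 0.3116 -0.2215  0.1055] yaw 4.66 F [-1.8  1.6  0.1] w 0.216 t 28.9 -> shift [-0.0004, 0.0061, -0.1093] turn -0.006
tcp [ 0.3116 -0.2215  0.1055] yaw 4.66 F [-1.8  1.6  0.1] w 0.216 t 28.9 -> shift [0.2212, -0.004, -0.1107] turn -0.006
```

>>> {"op": "carry_out", "data": {"motion": [[[0, 0.002, -0.035], 0, 0], [[0, 0.004, -0.075], 0, 0], [[0, 0.006, -0.11], 0, 0], [[0.03, 0.005, -0.11], 0, 0], [[0.06, 0.003, -0.11], 0, 0], [[0.09, 0.002, -0.11], 0, 0], [[0.12, 0, -0.11], 0, 0], [[0.15, -0.001, -0.11], 0, 0], [[0.185, -0.003, -0.11], 0, 0], [[0.221, -0.004, -0.11], 0, 0], [[0.221, -0.004, -0.11], 0, 0], [[0.221, -0.004, -0.11], 0, 0]]}}

```text
time: 29.85
tool_pos: [0.5333, -0.1926, 0.2134]
orientation: [3.084, 0.129, -0.003]
ft_force: [0.2, -0.7, -0.4]
gripper_width: 0.215
```

```bash
python3 -c "
from h import *
p=W-.005*U+.019*V; go(p[0],p[1],.16,5); c=read_camera('scene'); asc(c,165,135,215,196); print(w2px(c,get_obs()['tool_pos']))"
```

```text
tcp [ 0.5333 -0.1926  0.2134] yaw 4.77 F [ 0.2 -0.7 -0.4] w 0.215 t 29.9 -> shift [-0.0015, -0.0023, 0.0534] turn -0.004
135 =@@@@@@.      -#@@@@@@@@@@@@@@@@@@+  =%@@@@@@@@%##
136  +@@@@@+.  .  -#@@@@@@@@@+*@@@@@@@# .*@@@@@@@@%###
137  -%@@@@@+.  . .*@@@@@@%+   -#@@@@@% -%@@@@@@@@%###
138   -#@@@@@+. .  =@@@@@@%.   -#@@@@@@:+@@@@@@@@%####
139 .  =@@@@@@.    =@@@@@@%.   .*@@@@@@#%@@@@@@@@#####
140 ..  +@@@@@+.   =@@@@@@%.   .*@@@@@@@@@@@@@@@@#####
141  .  -%@@@@@+.  =@@@@@@%.    =@@@@@@%%%@@@@@@@@@%%%
142  ..  -%@@@@@+: =@@@@@@-   .-#@@@@@@@@@@@@@@@@@@@@@
143   .   =@@@@@@%#%@@@@@@-   .+%@@@@@@@@@@@@@@%@@@@@@
144 ...    +@@@@@@@@@@@@@@- .--*B%@@@@@@@@@@@@%%%%%%%%
145        -%@@@@@@@@@@@@@*+BBBBBBB@@@@@@@@@@@%%%%%%%%
146         -%@@@@@@@@@@@@BBBBBBBBB@@%@@@%#%%%%%%%%%%%
147          -%@@@@@@@@@@@BBBBBBBBB%@@@@###%%%%%%%%%%%
148           +@@@@@@@@@@@BBBBBBBBBB@@@%###%%%%%%%%%%%
149           .*%+=#@@@@@@BBBBBBBBB*#%@#####%%%%%%%%%%
150               :=#@@@@%%BBBBBBBB##%@#####%%%%%%%%%%
151              :==#@@@#*#BBBBBBBB##%@######%%%%%%%%%
152              -==#@@@#*#BBBBBBBB##%@#####
[... 1703 characters left out ...]
. ........  
184 ++++--:.   .::-=++++++++***#########%*-. ....   ..
185 *:     .:-=+++++++++**#########+*##*%#+. .......  
186 ======++++++++***#%%%######*++++*####%#-. .. .    
187 ++++++++++****%%%%%%%%#**********#####%*. .....   
188 +++++++*#####%%%%##**************####*%%-         
189 *##%%%%##*%####****+**************+*###%*:    . . 
190 #%%%%%%%###**********************#=*###%#-     ...
191 *%%%%%**************+************##+*###%#-. .. ..
192 *%%%%%*************************+==-:+#####*.    . 
193 =#%%%%#************#*+*****+=--==++**####%#-   . .
194 =*%%%%#*************#+===--=+**+*****#####%*.  ...
195 ==#%%%%***********+==-.-+**+*********#####%%-   ..
[191.07433949 171.85261562]
```

```bash
python3 -c "
from h import *
c=read_camera('scene'); t=get_obs()['tool_pos']; print(t)
fitbar(c,[(.024,191.2,155.8),(.084,190,171),(.11,189.3,176)],t)"
```

```text
[ 0.53106739 -0.19308073  0.21402423]
angle 115.3 slide 0.05 tv -0.035 cost 1.1 res [-0.3  0.4 -0.1 -1.1  0.3  0.6  0.1  0.2 -0.5]
tip u -0.0337 v 0.0179 z 0.1944
cap u 0.0133 v 0.0218 z 0.2938
```

>>> {"op": "carry_out", "data": {"motion": [[[0.008, 0, 0.01], 0, 0], [[0.0145, -0.001, 0.022], 0, 0], [[0.0145, -0.002, 0.034], 0, 0], [[0.0145, -0.002, 0.044], 0, 0], [[0.0145, -0.003, 0.054], 0, 0], [[0.0145, -0.003, 0.062], 0, 0], [[0.0145, -0.003, 0.066], 0, 0], [[0.0145, -0.003, 0.066], 0, 0]]}}

```text
time: 30.62
tool_pos: [0.5446, -0.1924, 0.1467]
orientation: [3.084, 0.126, -0.006]
ft_force: [0.7, -0.9, 0.0]
gripper_width: 0.22
```

```bash
python3 -c "
from h import *
c=read_camera('scene'); p=W-.028*U+.019*V; go(p[0],p[1],.147,5); asc(c,165,155,215,204)"
```

```text
tcp [ 0.5451 -0.1926  0.1475] yaw 4.66 F [-0.1 -0.8 -0.5] w 0.215 t 30.7 -> shift [-0.0364, -0.0002, 0.0007] turn -0.006
155  -#@%%%%%%%%#%@@@@@@@@@@@@@@@@@@@@@@@@@@%##%%%%%@@
156  -#%%%%%%%%%:-#@@@@@@@@@@@@@@@@@@@@@@@@@###@@%%@@@
157   =@@@@@%%%@ :=#@@@@@@@@@@@@@@@@@@@@@@@%##%@@@@@@@
158   -#@@@@%%%%=.  =@@@@@@@@@@@@@@@@@@@@@%###%@@@@@@@
159    =@@@@@%%@+.   =@@@@@@@@@@@@@@@@@@@@###%@@@@@@@@
160    -#@@@@%%@-     =@@@@@@@@@@@@@@@@@@%%%#%@@@@@@@@
161     =@@@@@%#.     -#@@@@@@@@@@@@@@@@@@%#%@@@@@@@@%
162     -%@@@@@@.     -%@@@@@@@@@#%@@@@@@@##%@@@@@@@@%
163      -%@@@@@+     =%@@@@@@@@#%#%@@@@@@%%@@@@@@@@##
164       -#@@@@@*:====#@@@@@@%GGG%%@@@@@@%@@@@@@@@%==
165        =@@@@@@#*###%@@@@@@%GGGG%@@@@@@@@@@@@@@@*==
166 ==++*+=*%@@@@@@GGGGG@@@@@@%GGGG%@@@@@@%%%%@@@@%+==
167 ######++*%@@@@@%GGGG@@@@@@GGGGGG%@@@@@%%@@@@@@*===
168 G#####+++#@@@@@@%%%@@@@@@@GGGGGG%@@@@@@@@@@@@%+===
169 G%@%###+++#@@@@@@@@@@@@@@@GGGGGG%@@@@@@@@@@@@*====
170 %%@@%#++++#%@@@@@@@@@@@@@%GOBBBBB%@@@@@@@@@@#+==. 
171 %%@@%#+++++*%@@@@@@@@@@@@@BBBBBBBB@@@@@@*=++==.   
172 %@@@@##++++*%@@@@@@@@@@@@@BBBBBBBBB@@@%.
[... 1013 characters left out ...]
*********+**++***#******####%#*#%#-     ..
192 *%%%%%***************+*+%#********++#%####*.   .  
193 =#%%%%#**************+*+%%**********#####%#-     .
194 =*%%%%#*******+*****#*++#************#####%*.  . .
195 ==#%%%%*******++*****+++*************#####%#-   ..
196 ==+%%%%#******+++********************#=*##%%*-. ..
197 ==*%%%%%***+*+*********+***************#######. ..
198 ===#%%%%#*****************************#=*##*+:....
199 ===*%%%%%**************=.=*********+*#*=-:     ...
200 ====#%%%%#**************==+*****#**==.       .....
201 ====*%%%%#*************#=.=****=:          .. ....
202 =+. -#%%%%#***********+*#*=-:        .......   ...
203 +.   =%%##=+******+**===.          .......   . .
```

>>> {"op": "carry_out", "data": {"motion": [[[-0.008, 0, 0], 0, 0], [[-0.016, 0, 0], 0, 0], [[-0.024, 0, 0], 0, 0], [[-0.031, 0, 0], 0, 0], [[-0.038, 0, 0], 0, 0], [[-0.043, 0, 0], 0, 0], [[-0.043, 0, 0], 0, 0], [[-0.04, 0, 0], 0, 30], [[-0.038, 0, 0], 0, 30], [[-0.036, 0, 0], 0, 30], [[-0.036, 0, 0], 0, 30]]}}

```text
time: 31.58
tool_pos: [0.509, -0.1955, 0.1476]
orientation: [3.084, 0.126, -0.006]
ft_force: [-0.4, 0.5, -0.1]
gripper_width: 0.301
```

```bash
python3 -c "
from h import *
c=read_camera('scene'); p=W-.028*U+.019*V; go(p[0],p[1],.21,5); asc(c,165,155,215,204)
print(R.from_rotvec(get_obs()['orientation']).as_matrix()[:,2].round(3))"
```

```text
tcp [ 0.5088 -0.1955  0.1474] yaw 4.66 F [ 0.1 -0.3 -0.1] w 0.301 t 31.6 -> shift [-0.0004, 0.0033, -0.0625] turn -0.006
155  =@@@@@+     :*@@@@@@@@@@@@@@@@@@@%##%@@@@@@@@####
156  -#@@@@@.    :#@@@@@@@@@@##%@@@@@@@##%@@@@@@@%####
157   -#@@@@+    -*%@@@@@@##+===*%@@@@@#%@@@@@@@@#####
158    =@@@@@+.   -#@@@@@@--====*%@@@@@%%@@@@@@@@#####
159    -%@@@@@.   -#@@@@@@=======#@@@@@@@@@@@@@@%#####
160     -#@@@@+   -#@@@@@@+====-:*@@@@@%%%%@@@@@######
161      =@@@@@+  :#@@@@@@-:.  .:+%@@@@%%@@@@@@%######
162      -%@@@@@##%@@@@@@*.::====*%@@@@@@@@@@@@%#####%
163       -#@@@@@@@@@@@@@*+=+*#*#%@@@@@@@@@@@@%%%%#**#
164        =@@@@@@@@@@@@@%###GGGGG@@@@@@@@@@%#*+======
165   .:   -#@@@@@@@@@@@@GGGGGGGG%@@@@@@%*============
166 ==+*===+*%@@@@@@@@@@@GGGGGGGGG@@@@@@-.-===========
167 #####++++#@@@@@@@@@@@GGGGGGGGG@%%%@%. :-==========
168 G###+++++#@@%%%@@@@@@GGGGGGGGG@%*#@%-. -==========
169 G%@%++++++#@GGGG@@@%%#GGGGGGGG@@##@@=. :=======.  
170 %%@@%+++++*%GGGG@@@#*%GGGGGGGG@@##@@+-. :===.     
171 %%@@%++++++*%GGG@@@#*#GGGGGGG%@@##%%++. .         
172 %@@@@++++++#@GGG%@@#*#GG%@@%##%@##%@*+-.
[... 1038 characters left out ...]
##+*###%#-    ...
192 *%%%%%**************==*BBBBBBB++==-:+#####*.      
193 =#%%%%#************#+:+BBBBBB:--=++*#####%#-     .
194 =*%%%%#************##===-:--+********#####%*.  ...
195   =%%%%***********+==-.-++***********#####%%-  .  
196   :#%%%++*****==---+**==+********+***#=*##%%*-. ..
197   :*###*====--=++++***=:=************#*######*.  .
198    =####+-=+*+*********==+***********##+*##*+:.. .
199    :*####*++*+***+*****=:=*********+*#*==:     ...
200     =####*****+**+******==+********==.       .....
201 ..  :*###=++****+******#=.=+**+=:        .... ....
202 ..  :*###*++*+********+##*==:        .... .   ... 
203  .   =####=+******+**==-.          ....    .....  
[-0.002 -0.055 -0.998]
```

Logger C's cap shows in the front-left cell (px (192,192)). Now logger A.

>>> {"op": "carry_out", "data": {"motion": [[[0, 0.002, -0.035], 0, 60], [[0, 0.003, -0.065], 0, 60], [[0, 0.003, -0.065], 0, 60]]}}

```text
time: 31.88
tool_pos: [0.512, -0.1961, 0.2181]
orientation: [3.08, 0.125, 0.008]
ft_force: [0.6, -1.0, 0.7]
gripper_width: 0.6
```

```bash
python3 -c "
from h import *
go(.6395,.2917,.19,53); loggers()"
```

```text
tcp [ 0.512  -0.1961  0.2181] yaw 4.67 F [ 0.6 -1.   0.7] w 0.6 t 31.9 -> shift [0.1667, -0.4767, 0.0003] turn -0.844
cap [0.6845 0.3116] tipdir 233.0 val -73.9 mid [0.6587 0.2773] grasp42 [0.6665 0.2877]
```

Logger A has been knocked about 25 mm, as the brief warned, and the new pose is measured.

>>> {"op": "carry_out", "data": {"motion": [[[0.015, -0.04, 0], -0.08, 60], [[0.03, -0.08, 0], -0.16, 60], [[0.045, -0.12, 0], -0.24, 60], [[0.06, -0.16, 0], -0.32, 60], [[0.075, -0.2, 0], -0.4, 60], [[0.09, -0.24, 0], -0.48, 60], [[0.105, -0.28, 0], -0.56, 60], [[0.12, -0.32, 0], -0.64, 60], [[0.135, -0.36, 0], -0.72, 60], [[0.15, -0.4, 0], -0.8, 60], [[0.165, -0.44, 0], -0.844, 60], [[0.193, -0.475, 0], -0.844, 60]]}}

```text
time: 32.93
tool_pos: [0.6556, 0.2829, 0.187]
orientation: [2.762, 1.383, -0.04]
ft_force: [0.7, 0.2, 0.2]
gripper_width: 0.602
```

```bash
python3 -c "
from h import *
go(.6665,.2877,.19,53); c=read_camera('scene'); asc(c,335,205,390,235)"
```

```text
tcp [0.6556 0.2829 0.187 ] yaw 53.15 F [0.7 0.2 0.2] w 0.602 t 32.9 -> shift [0.0102, 0.006, -0.0032] turn 0.003
205 OO                                                  .  
206 OO:.                                                   
207 OO-.                                                   
208 OO:                                                    
209 OO.                                                    
210 O=.                           .          .             
211 =.      .                                              
212                                            ..       .  
213                           .                  .        .
214                          ....   .    .                -
215                 .           ....             .        -
216                   .          ..     .     .           =
217                     ...                ....         -=+
218                              ..        .        .   -==
219            -*++-::                     .       ..   -==
220           .+#####*+:......        ..... ....   . ..  -+
221     ..    -########-:::::... .     ..     .        .   
222    ..     =%#######-::::::.+###--. ..                  
223      .    =@%%%%%%#-::::.:.+@@@%%%=:.....          .   
224 :    .  :+#%%%%%%%#**++=--::--+#%@+::::::BBB:.:     ...
225 =:.    -==#@%%%%%%#********+=--:::::::::+BBBBBBB:.  ...
226 .....  -+=+#%@%%%@#*************++=--::.-BBBBBBBB.   ..
227          -++==+#%#********************+=+BBBBBBB-.   ..
228 .   ...      -.-+++**********************BBBBBBB-.    .
229     ....          -+++++****************BBBBBBBB:    . 
230      .        ...      -++++++**********BBBBBBBB.      
231         . .........          -++++++****BBBBBBBB.   ...
232  ...    ..............            -++++**BBBBBBB.  ....
233   .    ... . ..............            -.-+=+**.    ...
234         ...  ...................
```

>>> {"op": "carry_out", "data": {"motion": [[[0.01, 0.006, 0.035], 0, 60], [[0.01, 0.006, 0.075], 0, 60], [[0.01, 0.006, 0.115], 0, 60], [[0.01, 0.006, 0.15], 0, 60], [[0.01, 0.005, 0.175], 0, 60], [[0.01, 0.003, 0.187], 0, 60], [[0.01, 0.001, 0.187], 0, 60], [[0.01, 0.001, 0.187], 0, 60]]}}

```text
time: 33.65
tool_pos: [0.6669, 0.2877, -0.0031]
orientation: [2.764, 1.388, -0.033]
ft_force: [0.6, 0.5, -0.1]
gripper_width: 0.6
```

```bash
python3 -c "
from h import *
go(.6665,.2877,-.0225,53); c=read_camera('scene'); print(w2px(c,(.6845,.3116,.02)),w2px(c,(.6587,.2773,.02)))"
```

```text
tcp [ 0.6669  0.2877 -0.0031] yaw 53.3 F [ 0.6  0.5 -0.1] w 0.6 t 33.6 -> shift [0.0006, -0.0009, 0.0193] turn 0.005
[378.04009417 225.19454758] [363.07155467 222.53121226]
```

>>> {"op": "carry_out", "data": {"motion": [[[0, -0.001, 0.01], 0, 60], [[0, -0.001, 0.019], 0, 60], [[0, -0.001, 0.02], 0, 0], [[0, -0.001, 0.02], 0, 0], [[0, -0.001, 0.02], 0, 0], [[0, -0.001, 0.02], 0, 0], [[0, -0.001, 0.02], 0, 0], [[0, -0.001, -0.01], 0, 0], [[0, -0.001, -0.05], 0, 0], [[0, -0.001, -0.09], 0, 0], [[0, -0.001, -0.13], 0, 0], [[0, -0.001, -0.17], 0, 0]]}}

```text
time: 34.7
tool_pos: [0.6658, 0.2976, 0.1702]
orientation: [2.763, 1.388, -0.028]
ft_force: [1.5, 0.6, 0.2]
gripper_width: 0.212
```

```bash
python3 -c "
from h import *
p=W-.198*U+.02*V; go(p[0],p[1],.19,5)"
```

```text
tcp [0.6658 0.2976 0.1702] yaw 53.3 F [1.5 0.6 0.2] w 0.212 t 34.7 -> shift [-0.6017, 0.0408, 0.0045] turn 0.843
```

>>> {"op": "carry_out", "data": {"motion": [[[-0.02, 0.001, -0.02], 0.08, 0], [[-0.06, 0.004, -0.025], 0.16, 0], [[-0.1, 0.007, -0.025], 0.24, 0], [[-0.14, 0.01, -0.025], 0.32, 0], [[-0.18, 0.012, -0.025], 0.4, 0], [[-0.22, 0.015, -0.025], 0.48, 0], [[-0.26, 0.018, -0.025], 0.56, 0], [[-0.3, 0.02, -0.025], 0.64, 0], [[-0.34, 0.023, -0.025], 0.72, 0], [[-0.38, 0.026, -0.025], 0.8, 0], [[-0.42, 0.029, -0.025], 0.843, 0], [[-0.46, 0.031, -0.025], 0.843, 0]]}}

```text
time: 35.7
tool_pos: [0.4145, -0.0894, 0.2141]
orientation: [3.086, 0.134, 0.007]
ft_force: [1.4, -0.8, -0.8]
gripper_width: 0.211
```

```bash
python3 -c "
from h import *
p=W-.2*U+.02*V; go(p[0],p[1],.185,5)"
```

```text
tcp [ 0.4145 -0.0894  0.2141] yaw 4.99 F [ 1.4 -0.8 -0.8] w 0.211 t 35.7 -> shift [-0.0874, 0.111, 0.0348] turn -0.0
```

>>> {"op": "carry_out", "data": {"motion": [[[-0.025, 0.03, 0], 0, 0], [[-0.05, 0.06, 0], 0, 0], [[-0.075, 0.095, 0.01], 0, 0], [[-0.087, 0.111, 0.03], 0, 0], [[-0.087, 0.111, 0.035], 0, 0], [[-0.087, 0.111, 0.035], 0, 0]]}}

```text
time: 36.2
tool_pos: [0.3361, -0.2093, 0.1837]
orientation: [3.088, 0.129, 0.004]
ft_force: [-0.1, 0.3, -0.2]
gripper_width: 0.214
```

```bash
python3 -c "
from h import *
p=W-.2*U+.02*V; go(p[0],p[1],.185,5); c=read_camera('scene'); asc(c,160,128,200,156)"
```

```text
tcp [ 0.3361 -0.2093  0.1837] yaw 4.8 F [-0.1  0.3 -0.2] w 0.214 t 36.2 -> shift [0.0013, 0.0001, -0.0013] turn -0.004
128 @@@@@@@@@@@-     +@@@@@@@@@*.    -#%%%%%
129 *@@@@@@@@@@-     =@@@@@@*.    .   +@%%%%
130 -%@@@@@@@@@-    -#@@@@%.          .*@%%%
131  -%%#@@@@@@-    -%@%@@-   . .  .    -#@%
132       =%@@@+:   -%%*#@+.  . ..  .     .+
133       =@@%###=. .*@##@*.  . ....        
134 .. .  -#@%#%##. .*@##@*. ...  .. ....   
135    .. -#@@##*=: .*@##@+. . . .....    . 
136 ....  -#@@##=:.. +@##@%.    ... . ...   
137 ..... .*@@###*#+.+@##@%. ...    .. ..   
138 ..... .*@@##%@@%+#@##%%.  ..            
139 ...... +@@#*#@@@##%##@%.  . .....       
140 ...... -%@%###****###%%. ..            .
141  .....  +@%#%:.:...+#.  ....     .::-===
142 ....... -#%#%-::-BBB*.  ... .  .+##%####
143   .....   =##BBBBBBBB.   .     .+#######
144 . ......  .=##BBBBBBB:  .     :+########
145 ..... .     :*BBBBBBB=.    :====*#######
146 .   .   ..   =BBBBBBB=.  :======+#######
147  ...  .  .   -*BBBBBBB.:=========*######
148 . ..   .  .   =BBBBBBB===========+######
149      ..  ..   -BBBBBBB+==========+######
150 . ...  . .     -BBB**+===========*######
151 .  .   . ...      :=============+%######
152    . .            -=============+**#####
153                 :================##%####
154         :========================#%#####
155 :================================***####
```

Same situation as with C, so I'll repeat the same pivot.

>>> {"op": "carry_out", "data": {"motion": [[[0.001, 0, 0.03], 0, 0], [[0.001, 0, 0.049], 0, 0], [[0.001, 0, 0.057], 0, 0], [[0.003, 0, 0.065], 0, 0], [[0.007, 0, 0.073], 0, 0], [[0.011, 0, 0.081], 0, 0], [[0.016, 0, 0.087], 0, 0], [[0.021, 0, 0.092], 0, 0], [[0.025, 0, 0.092], 0, 0], [[0.027, 0, 0.089], 0, 0], [[-0.01, 0, 0.084], 0, 0], [[-0.02, 0, 0.08], 0, 0]]}}

```text
time: 37.25
tool_pos: [0.3144, -0.2129, 0.1043]
orientation: [3.089, 0.135, -0.0]
ft_force: [-0.4, 0.4, -0.1]
gripper_width: 0.21
```

```bash
python3 -c "
from h import *
o=get_obs()['tool_pos']; p=W-.005*U-.019*V; go(o[0],o[1],.215,5); go(p[0],p[1],.215,5)"
```

```text
tcp [ 0.3144 -0.2129  0.1043] yaw 5.01 F [-0.4  0.4 -0.1] w 0.21 t 37.2 -> shift [-0.0003, 0.0054, -0.1106] turn 0.0
tcp [ 0.3144 -0.2129  0.1043] yaw 5.01 F [-0.4  0.4 -0.1] w 0.21 t 37.2 -> shift [0.2179, 0.043, -0.1093] turn 0.0
```

>>> {"op": "carry_out", "data": {"motion": [[[0, 0.002, -0.035], 0, 0], [[0, 0.004, -0.075], 0, 0], [[0, 0.005, -0.11], 0, 0], [[0.03, 0.01, -0.11], 0, 0], [[0.06, 0.016, -0.11], 0, 0], [[0.09, 0.021, -0.11], 0, 0], [[0.12, 0.026, -0.11], 0, 0], [[0.15, 0.032, -0.11], 0, 0], [[0.185, 0.038, -0.109], 0, 0], [[0.218, 0.043, -0.109], 0, 0], [[0.218, 0.043, -0.109], 0, 0], [[0.218, 0.043, -0.109], 0, 0]]}}

```text
time: 38.25
tool_pos: [0.5375, -0.2299, 0.2145]
orientation: [3.09, 0.14, 0.001]
ft_force: [0.5, -0.4, -0.4]
gripper_width: 0.215
```

```bash
python3 -c "
from h import *
p=W-.005*U-.019*V; go(p[0],p[1],.147,5); c=read_camera('scene'); asc(c,155,142,200,198)"
```

```text
tcp [ 0.5375 -0.2299  0.2145] yaw 5.19 F [ 0.5 -0.4 -0.4] w 0.215 t 38.2 -> shift [-0.0025, -0.0021, 0.0675] turn 0.003
142 @@@@%.    =@@@@@@-     =@@@@@@%@@@@@@@@@%+===
143 @@@@@#.   =@@@@@@-     =@@@@@@@%%%@@@@@%#####
144 @@@@@@+   =@@@@@@-     :#@@@@@%%@@@@@@@######
145 =@@@@@@**=#@@@@@@  .---+%@@@@@@@@@@@@@%######
146 -%@@@@@@@%@@@@@@@BBBBBBBB%@@@@@@@@@@@@#######
147  -#@@@@@@@@@@@@@@BBBBBBBB%@@@@@@@@@@@*#######
148   -%@@@@@@@@@@@@@BBBBBBBBB%@@@@@@#*#+=+######
149    =@@@@@@@@@@@@@BBBBBBBBBB@@@@#======+######
150     =@@@@@@@@@@@@BBBBBBBBBB@@@%=======*######
151     -%@@@@@@@@@@@BBBBBBBBB#%@@*======+#*#####
152      .=+ .=#@@@@@BBBBBBBBB*+%@*======+**#####
153            =@@@%*#BBBBBBBB#*%@#=======*#%####
154            =@@@#*#BBBBBBBB**%@#=======#%#####
155            =@@@%##BBBBBBBB##%@#=======***####
156            -#@@%*#BBBBBBB*#*%@#=======*+**###
157            -#@@%###******##*%@%+=======+**###
158            -#@@%##%#*****#%*#@%. -=======+*##
159            .*@@%#*%#*****#%*#@%  :=======++*#
160            .*@@%#*##*****%%*#@@======-:.    =
161  .          -#@@#*%#*****#
[... 1119 characters left out ...]

184 =+++++++++++++--:.   .::-=++++++++**#########
185 -+++++++*-::     .:-==+++++++**##########+*##
186 :=+*+--.     ::=++++++=+***##########*+=+**##
187 .-:     .:-==+=+++++***########*+**********##
188          -+++=+++**########+*==***+*********#
189 ==.     :=***#%%%%####***++*=:=************#=
190 =====.-==+#%%%%%%%#*+++******==+*****++*****=
191 ==========*%%%%%****+***+****=:=***+BBB+***##
192 ==========*%%%%%****++*++*****==+BBBBBBB*+==-
193 ===========#%%%%#***+***+****#+:=BBBBBB:--=++
194 +==========*#%%%#*+*****+*****#==-B:--+******
195 +===========#%%%%*++********+==-:-+**+*******
196 +============#%%%#******=----+**==+********+*
197 *=========. :#%%##===---=+++++**=:=**********
```

```bash
python3 -c "
from h import *
c=read_camera('scene'); t=get_obs()['tool_pos']; print(t,(t-W)@U,(t-W)@V)
fitbar(c,[(.024,176.8,156.8),(.084,175.9,172.1),(.11,175.3,177.3)],t)"
```

```text
[ 0.53516681 -0.23020204  0.21496197] -0.004701066336946314 -0.01796392925222372
angle 115.7 slide 0.056 tv -0.047 cost 1.3 res [-0.4  0.4 -0.1 -0.9  0.5  0.5  0.1  0.1 -0.9]
tip u -0.0304 v -0.0201 z 0.2015
cap u 0.0172 v -0.015 z 0.3005
```

>>> {"op": "carry_out", "data": {"motion": [[[0.006, 0, 0.01], 0, 0], [[0.012, -0.001, 0.024], 0, 0], [[0.013, -0.002, 0.036], 0, 0], [[0.013, -0.003, 0.048], 0, 0], [[0.013, -0.003, 0.058], 0, 0], [[0.013, -0.003, 0.067], 0, 0], [[0.013, -0.003, 0.073], 0, 0], [[0.013, -0.003, 0.073], 0, 0]]}}

```text
time: 39.02
tool_pos: [0.547, -0.2294, 0.1405]
orientation: [3.091, 0.137, -0.004]
ft_force: [-0.0, 0.5, -0.8]
gripper_width: 0.206
```

```bash
python3 -c "
from h import *
c=read_camera('scene'); p=W-.028*U-.019*V; go(p[0],p[1],.141,5); asc(c,155,165,200,204)"
```

```text
tcp [ 0.5476 -0.2296  0.1414] yaw 5.08 F [-0.5 -0.4 -1.2] w 0.213 t 39.1 -> shift [-0.0357, 0.0005, 0.0005] turn 0.001
165 @@@@@%%#.    -#@@@@@@@@@@@@@@@@@@%GGG%@@@@@@@
166 @@@@@%#     .:*@@@@@@@@@@@@@@@@@@%GGG@@@@@@@@
167 #@@@@@@*+-==++#@@@@@@@@@%G%@@@@@@%GG%@@@@@@@%
168 =#@@@@@@%GG+++*%@@@@@@%GGGG%@@@@@@GG@@@@@@@@#
169 #%@@@@@@@GGG%*#%@@@@@@GGGGGG@@@@@@#%@@@@@@@@+
170 ##%@@@@@@%G%@@#%@@@@@@GGGGGG%@@@@@@@@@@@@@@@#
171 #%@@@@@@@@%%%@%@@@@@@@@GGGGG%@@@@@%%%@@@@@%%#
172 #%@@@@@@@@@@@@@@@@@@@@@#GGGG%@@@@@%%@@@@@@#++
173 %@@@@@@@@@@@@@@@@@@@@%#%GGGBB@@@@@@@@@@@@%-:.
174 %@@@@@@@@@@@@@@@@@@@@%BBBBBBB%@@@@@@@@@@@=...
175 #%@@@@@@@@@@@@@@@@@@@%BBBBBBBB@@@@@@@%@@@. :-
176 #%@@@@@@@@@@@@@@@@@@@%BBBBBBBBB@@@@@*..=+++++
177 ##%@@@@@@@@@@@@@@@@@@%BBBBBBBBB@@@%=+++++++++
178 ####%%@%%@@@@@@@@@@@@%BBBBBBBBB@@@#++++++*-::
179 ######+++*%@@@@@@@@@@%BBBBBBBBB#%@%+*+--.    
180 ######++++*%#++#%@@@@BBBBBBBBB#*%@#:    .::=+
181 ######++++++++++#@@@**#BBBBBBB#*%@+.::-==+=++
182 ######++++++++++#@@@#*#BBBBBBB#*%@#+++++=+***
183 #####+++++++++++#@@@#*%BBBBBB+#*#@%+=+***####
184 ######++++++++--*%@@#*#BBB*
[... 258 characters left out ...]
********#=
190 =========+*##*####%@%###*****%@#***+*+*+***#=
191 ==========+*###*++*##*#%#*****###**+BBB+***##
192 ==========*%%#*#++*****%#****#*++BBBBBBB*+==-
193 ===========#%%%#*+++*##******#*+BBBBBBB:--=+*
194 ===========*%%%%#*++*********##**BB---+**+***
195 +===========#%%%%*++*#*********+++**++*******
196 +===========+%%%%#*+*#*****++****************
197 *===========+%%%%%*++#*+********=:=********+*
198 *+===========#%%%%#*+************=-+*********
199 *+===========*%%%%%**************=.=*****+***
200 **+===========#%%%%#**************=-+*******+
201 **+============#%%%#*************#=.=+**+=:  
202 %**=======+.  -#%###+***********+*#*=-:      
203 %**+=====.     =####=+******+**=--.
```

In the cell and unloaded. Pushing upright and releasing.

>>> {"op": "carry_out", "data": {"motion": [[[-0.008, 0, 0], 0, 0], [[-0.016, 0, 0], 0, 0], [[-0.024, 0, 0], 0, 0], [[-0.031, 0, 0], 0, 0], [[-0.038, 0, 0], 0, 0], [[-0.043, 0, 0], 0, 0], [[-0.043, 0, 0], 0, 0], [[-0.04, 0, 0], 0, 30], [[-0.037, 0, 0], 0, 30], [[-0.036, 0, 0], 0, 30], [[-0.036, 0, 0], 0, 30]]}}

```text
time: 39.98
tool_pos: [0.5114, -0.2328, 0.1414]
orientation: [3.09, 0.137, -0.003]
ft_force: [-0.4, -0.0, -0.8]
gripper_width: 0.299
```

```bash
python3 -c "
from h import *
c=read_camera('scene'); go(.3416,-.4563,.215,95.2); asc(c,160,165,205,204)
o=get_obs(); print(R.from_rotvec(o['orientation']).as_matrix()[:,2].round(3))"
```

```text
tcp [ 0.5113 -0.2328  0.1413] yaw 5.09 F [-0.8  0.1  0.4] w 0.299 t 40.0 -> shift [-0.1891, 0.2109, -0.0628] turn -1.573
165 @+   :#@@@@@@--===+=#@@@@@%%%@@@@@%%#++-. -==
166 @@+  :#@@@@@%++*#####@@@@@@@@@@%@@GG%*++. .-=
167 @@@#*%@@@@@@*+*%GGGGG%@@@@@@@@@@@@GGG%++-. .-
168 @@@@@@@@@@@@*+#@GGGGGG@@@@@@@@@@@%GGG%#++-. -
169 @@@@@@@@@@@@+++#@GGGG%@@@@@@@%GGGGGGGG@++=. :
170 @@@@@@@@@@@@+++*%%GGG%@@@@@%GGGGGGGGGG%#++-. 
171 @@@@@@@@@@@@++++*%GGG%@@@@@GGGGGGG%@@%%#+++. 
172 @@@@@@@@@@@@++++*@%GG@%##%@%G%@@%#*++++++++-.
173 %@@@@@@@@@@@+++++*%GG%@#*%@%#*+++++=--:.-+++-
174 @@@@@@@@@@%##++++*@%@@@#*%@*+++-=++=....:=+++
175 @@@@@@@@@@#*#+++++*#+#@#*%@%-....:=*. :-=++++
176 @@@@@@@@@@#*%++++++++#@%*%@%=.....=++++++++++
177 @@@@@@%@@@##%+++++++*@@%*%@%+--+++++++++++--:
178 %@@%#++%@@##%++++++++#@%*%@#++++++++*-::.    
179 +++++++%@@%##*+++++++#@%*#@#+++*+--.    .  ..
180 +++++++#@@%##*+++++++*@%*#@@--:.   .::=++.  .
181 +++++++*%@%###+++++++#@@*#@-  .::-==+=++*-. .
182 +++++++*%@@#*#+++*+-: =@#-::-==++++++***%*.  
183 ######++#@@#*%--.   -=*%#*+==++=****######-  
184 #########%@#*#. .::=+++##
[... 293 characters left out ...]
******==+*****+*+***#=*###%
191 =====*%%%%%*************=:=*+*+BBB+***##+*###
192 =====*%%%%%**************==+BBBBBBB*+==-:+###
193 ======#%%%%#************#+:=BBBBBB:--=++**###
194 =====.:####=+************#==-B:--+********###
195 ===+.  =###*=+*********+==-.-+**+*********###
196 +.     :*###=+**BBBBB:--+**==+*************=*
197        :*####=+-B--=++++***=:=**************#
198         =####+==+++*********=-+***********##=
199         :*####+++*+**++*****=:=*********+*#*=
200          =####**+*++*++******==+********==.  
201      .   :*###=++**+*+*++***#=.=+**+=:       
202          :*###*+++++**+****+*#*=-:           
203       .   =####=+**+***+**==-.               
[-0.    -0.048 -0.999]
```

All three are in; the third cap shows at about (178,196). Now the cover.

>>> {"op": "carry_out", "data": {"motion": [[[0, 0, -0.035], 0, 60], [[0, 0.003, -0.068], -0.1, 60], [[-0.02, 0.022, -0.068], -0.22, 60], [[-0.04, 0.044, -0.068], -0.34, 60], [[-0.06, 0.066, -0.068], -0.46, 60], [[-0.08, 0.088, -0.068], -0.58, 60], [[-0.1, 0.11, -0.068], -0.7, 60], [[-0.12, 0.132, -0.068], -0.82, 60], [[-0.14, 0.154, -0.068], -0.94, 60], [[-0.16, 0.176, -0.068], -1.06, 60], [[-0.18, 0.198, -0.066], -1.18, 60], [[-0.189, 0.211, -0.064], -1.3, 60]]}}

```text
time: 41.03
tool_pos: [0.3392, -0.4583, 0.2161]
orientation: [2.382, 1.991, -0.051]
ft_force: [0.3, 0.1, -0.1]
gripper_width: 0.601
```

```bash
python3 -c "
from h import *
go(.3416,-.4563,.06,95.2); go(.3416,-.4563,-.0125,95.2)
c=read_camera('top'); asc(c,308,174,358,212)"
```

```text
tcp [ 0.3392 -0.4583  0.2161] yaw 79.78 F [ 0.3  0.1 -0.1] w 0.601 t 41.0 -> shift [0.01, 0.0009, 0.1558] turn -0.269
tcp [ 0.3392 -0.4583  0.2161] yaw 79.78 F [ 0.3  0.1 -0.1] w 0.601 t 41.0 -> shift [0.0135, 0.0004, 0.2282] turn -0.269
174 ===============+++++++++++*****######%%%%#*=======
175 ======++++++++*****######%%%##%%%%%%%%%%%#*+======
176 =====+*###########%%%%%%%%%%%%%%%%%%%%%%%#*+======
177 ====+*#%%%%%%%%%%%%%%%%%%%%%%%%%%%%%%%%%%%*+======
178 ====+*%%%%%%%%%%%%%%%%%%%%%%%%%%####%%%%%%*+======
179 =====+%%%%%%%%%%%%%%##################%%%%*+======
180 =====+#%%%%#%%%#########*#########%%##%%%%#+======
181 =====+#%%%###%######%%#**#%#BBBBBB#%###%%%#+======
182 =====+#%%%##%%%%%%%%%%#**#%BBBBBBBB%###%%%#+======
183 =====+#%%%##%%%%%%%%%%#**##BBBBBBBB%###%%%#*======
184 =====+#%%%%%%%%%%%%%%%#**#%BBBBBBBB%###%%%#*+=====
185 =====+#%%%%#%%%%%%%%%###*#%BBBBBBBB%###%%%%*+=====
186 =====+*%%%##%%%%%%%%%###*#%BBBBBBBB%###%%%%*+=====
187 ======*%%%##%%%%%%%%####*#%BBBBBBBB%%##%%%%#+=====
188 ======+%%%#%%@@@@%%%####**%%BBBBB%%%###%%%%#+=====
189 ======+#%%%%@@@@@@%%####**%%%%%%%
[... 527 characters left out ...]
%%##%%%%%%%%###**%%BBBBBBBB####%%%#+====
200 =======+#%%%##%%BBBBBB###**%%BBBBBBBB%###%%%#*====
201 =======+#%%%%%@%BBBBBBB##**#%BBBBBBBB%###%%%#*+===
202 =======+#%%%%%@%BBBBBBBB%**#%BBBBBBBB%###%%%%*+===
203 =======+#%%%%%%%BBBBBBBB%#*#%BBBBBBBB%###%%%%*+===
204 =======+*%%%#%%%BBBBBBBB##*#%BBBBBBBB%%##%%%%#+===
205 =======+*%%%##%%BBBBBBBB%#**%#BBBBB#%%###%%%%#+===
206 =======+*%%%##%%BBBBBBBB##**#####%%######%%%%#+===
207 ========+#%%##%%BB**########%%%%%%%%%%%%%%%%%#+===
208 ========+%%%%%##%%##%%%%%%%%%%%%%%%%%%%%%%%%%#*===
209 ========+#%%%%%%%%%%%%%%%%%%%%%%%%%%#%#%######*+==
210 ========+#%%%%%%%%%%%%%%%%#%#########*******+++===
211 ========+#%%%%###%#######*******++++++++==========
```

>>> {"op": "carry_out", "data": {"motion": [[[0.003, 0.001, 0.03], -0.12, 65], [[0.006, 0.001, 0.06], -0.24, 65], [[0.01, 0.001, 0.1], -0.266, 65], [[0.01, 0.001, 0.14], -0.266, 65], [[0.01, 0.001, 0.155], -0.266, 65], [[0.01, 0.001, 0.165], -0.266, 65], [[0.01, 0.001, 0.165], -0.266, 65]]}}

```text
time: 41.67
tool_pos: [0.34, -0.4571, 0.048]
orientation: [2.1, 2.299, -0.059]
ft_force: [0.7, -0.5, 0.2]
gripper_width: 0.651
```

```bash
python3 -c "
from h import *
go(.3416,-.4563,-.012,95.0)"
```

```text
tcp [ 0.34   -0.4571  0.048 ] yaw 95.18 F [ 0.7 -0.5  0.2] w 0.651 t 41.7 -> shift [0.0034, 0.0022, 0.0599] turn 0.003
```

>>> {"op": "carry_out", "data": {"motion": [[[0.002, 0.002, 0.025], 0.003, 65], [[0.0034, 0.0022, 0.045], 0.003, 65], [[0.0034, 0.0022, 0.056], 0.003, 65], [[0.0034, 0.0022, 0.06], 0.003, 65], [[0.0034, 0.0022, 0.06], 0.003, 65], [[0.0034, 0.0022, 0.06], 0.003, 0], [[0.0034, 0.0022, 0.06], 0.003, 0], [[0.0034, 0.0022, 0.06], 0.003, 0], [[0.0034, 0.0022, 0.06], 0.003, 0], [[0.0034, 0.0022, 0.06], 0.003, 0], [[0.0034, 0.0022, 0.06], 0.003, 0]]}}

```text
time: 42.58
tool_pos: [0.3421, -0.457, -0.0107]
orientation: [2.102, 2.294, -0.059]
ft_force: [-0.6, 0.1, 7.2]
gripper_width: 0.169
```

```bash
python3 -c "
from h import *
go(.3416,-.4563,.23,95.0);go(.5383,-.2119,.225,95.2); print(get_obs()['tool_pos']-[.3416,-.4563,-.0141])"
```

```text
tcp [ 0.3421 -0.457  -0.0107] yaw 95.0 F [-0.6  0.1  7.2] w 0.169 t 42.6 -> shift [-0.0106, -0.0024, -0.2404] turn -0.0
tcp [ 0.3421 -0.457  -0.0107] yaw 95.0 F [-0.6  0.1  7.2] w 0.169 t 42.6 -> shift [0.2157, 0.2148, -0.2479] turn -0.004
[ 0.00045597 -0.00074871  0.00344007]
```

>>> {"op": "carry_out", "data": {"motion": [[[-0.001, 0, -0.03], 0, 0], [[-0.003, 0, -0.07], 0, 0], [[-0.005, -0.001, -0.11], 0, 0], [[-0.007, -0.001, -0.15], 0, 0], [[-0.008, -0.002, -0.19], 0, 0], [[-0.01, -0.002, -0.225], 0, 0], [[-0.011, -0.002, -0.243], 0, 0], [[0.02, 0.03, -0.243], 0, 0], [[0.055, 0.06, -0.244], -0.004, 0], [[0.085, 0.09, -0.244], -0.004, 0], [[0.115, 0.12, -0.245], -0.004, 0], [[0.145, 0.15, -0.246], -0.004, 0]]}}

```text
time: 43.58
tool_pos: [0.4741, -0.2935, 0.2271]
orientation: [2.099, 2.298, -0.059]
ft_force: [1.3, -1.5, -1.6]
gripper_width: 0.165
```

```bash
python3 -c "
from h import *
go(.5388,-.2126,.2,95.2)"
```

```text
tcp [ 0.4741 -0.2935  0.2271] yaw 95.19 F [ 1.3 -1.5 -1.6] w 0.165 t 43.6 -> shift [0.0759, 0.0719, 0.0229] turn -0.0
```

>>> {"op": "carry_out", "data": {"motion": [[[0.03, 0.03, 0], 0, 0], [[0.055, 0.055, 0], 0, 0], [[0.076, 0.072, 0.01], 0, 0], [[0.076, 0.072, 0.023], 0, 0], [[0.076, 0.072, 0.023], 0, 0], [[0.076, 0.072, 0.023], 0, 0]]}}

```text
time: 44.08
tool_pos: [0.5381, -0.2122, 0.1992]
orientation: [2.099, 2.3, -0.061]
ft_force: [0.5, 0.8, -1.2]
gripper_width: 0.167
```

```bash
python3 -c "
from h import *
go(.5388,-.2126,.155,95.2); c=read_camera('scene'); cv2.imwrite('pics/s20.png',cv2.resize(c['frame'][120:220,140:240,::-1],None,fx=6,fy=6,interpolation=2))"
```

```text
tcp [ 0.5381 -0.2122  0.1992] yaw 95.23 F [ 0.5  0.8 -1.2] w 0.167 t 44.1 -> shift [0.0016, 0.0011, 0.0442] turn 0.0
```

View pics/s20.png

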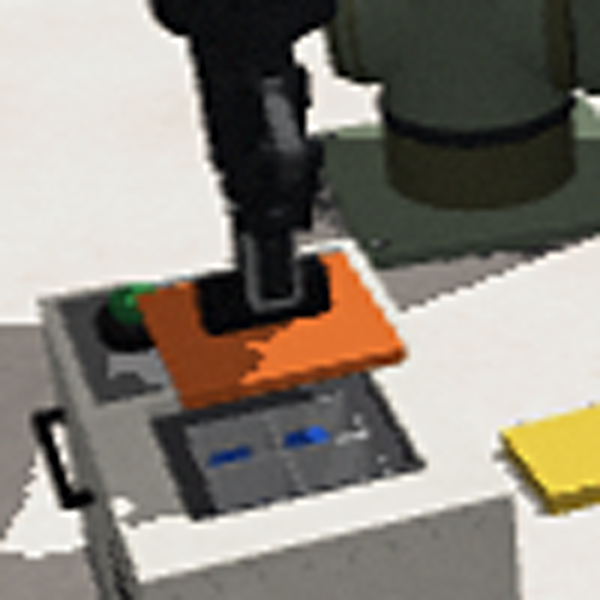

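The cover is held level over the well at (270,330). Lowering.

>>> {"op": "carry_out", "data": {"motion": [[[0.001, 0.001, 0.015], 0, 0], [[0.0015, 0.001, 0.03], 0, 0], [[0.0018, 0.001, 0.04], 0, 0], [[0.002, 0.001, 0.046], 0, 0], [[0.002, 0.001, 0.05], 0, 0], [[0.0022, 0.001, 0.053], 0, 0], [[0.0022, 0.001, 0.056], 0, 0], [[0.0022, 0.001, 0.056], 0, 0]]}}

```text
time: 44.8
tool_pos: [0.539, -0.2134, 0.144]
orientation: [2.099, 2.297, -0.06]
ft_force: [-0.1, -0.2, -1.5]
gripper_width: 0.165
```

```bash
python3 -c "
from h import *
go(.5388,-.2126,.1413,95.2)"
```

```text
tcp [ 0.539  -0.2134  0.144 ] yaw 95.16 F [-0.1 -0.2 -1.5] w 0.165 t 44.8 -> shift [0.0009, -0.0001, 0.0027] turn -0.001
```

>>> {"op": "carry_out", "data": {"motion": [[[0.0009, 0, 0.002], 0, 0], [[0.0009, 0, 0.004], 0, 0], [[0.0009, 0, 0.006], 0, 0], [[0.0009, 0, 0.008], 0, 0], [[0.0009, 0, 0.008], 0, 0]]}}

```text
time: 45.22
tool_pos: [0.5394, -0.2127, 0.1413]
orientation: [2.097, 2.294, -0.057]
ft_force: [-7.2, 4.1, 23.3]
gripper_width: 0.165
```

>>> {"op": "carry_out", "data": {"motion": [[[0, 0, -0.003], 0, 0], [[0, 0, -0.003], 0, 60], [[0, 0, -0.003], 0, 60], [[0, 0, -0.003], 0, 60], [[0, 0, -0.003], 0, 60], [[-0.001, 0, -0.035], 0, 60], [[-0.002, 0, -0.06], 0, 60], [[-0.002, 0, -0.06], 0, 0], [[-0.002, 0, -0.06], 0, 0], [[-0.002, 0, -0.06], 0, 0], [[-0.002, 0, -0.06], 0, 0], [[-0.002, 0, -0.06], 0, 0]]}}

```text
time: 46.22
tool_pos: [0.5389, -0.2115, 0.1998]
orientation: [2.099, 2.296, -0.059]
ft_force: [0.4, -0.3, 0.3]
gripper_width: -0.002
```

```bash
python3 -c "
from h import *
go(.539,-.2122,.158,95.2)
c=read_camera('top'); a=ortho(c,.40,.60,-.33,-.10,.16,2500); h=cv2.cvtColor(a,cv2.COLOR_BGR2HSV)
m=((h[...,0]<20)&(h[...,1]>150)&(h[...,2]>80)).astype(np.uint8); print(m.sum())
c=read_camera('scene'); asc(c,160,178,205,208)"
```

```text
tcp [ 0.5389 -0.2115  0.1998] yaw 95.15 F [ 0.4 -0.3  0.3] w -0.002 t 46.2 -> shift [0.0013, 0.0004, 0.0418] turn -0.001
15080
178 @@@%#++++++++++++++++=..--=+++++++++*--:.   .
179 +++++++++++++++++++++++++++++++*+--.    .....
180 ++++++++++++++++++++++++++++--:.   .::=+*. ..
181 ++++++++++++++++++++++*--:.   .::-=OOOOO+-...
182 +++++++++++++++++*+-:.    .:-==*#%@OOOOOO#. .
183 ####++++++++*+--.    .::=*#*O%%@@@@@OOOOO*=. 
184 ######+++--:.   .::--+#*%@@@@@@@@@@@OOOOOO*-.
185 ###%**+.    ::-++**%%@@@@@@@@@@@@@@@%OOOOOO+.
186 **+======-==OOOO%@@@@@@@@@@@@@@@@@@@@OOOOOO#=
187 ====++*+OOOOOOOO@@@@@@@@@@@@@@@@@@@@@OOOOOOO#
188 ====+OOOOOOOOOOO@@@@@@@@@@@@@@@@@@@@@OOOOOOO#
189 ====+*OOOOOOOOOOO@@@@@@@@@@@@@@@@@@@@OOOOOOOO
190 ====+#OOOOOOOOOO@@@@@@@@@@@@@@@@@@@@@OOOOOOOO
191 =====*OOOOOOOOOO@@@@@@@@@@@@@@@@@@@%%OOOOOOOO
192 =====*#OOOOOOOOO%@@@@@@@@@@@@@@OOOOOOOOOOOOOO
193 ======#OOOOOOOOOO@@@@@@@@@@OOOOOOOOOOOOOOOOOO
194 ======*#OOOOOOOOO@@@@@%%OOOOOOOOOOOOOOOOOOOOO
195 =======#OOOOOOOOOOOOOOOOOOOOOOOOOOOOOOOOOOOOO
196 =======*#OOOOOOOOOOOOOOOOOOOOOOOOOOOOOOOOOOOO
197 =======*%OOOOOOOOOOOOOOOOOOOOOOOOOOOOOOOOOOOO
198 ========#%OOOOOOOOOOOOOOOOOOOOOOOOOOOOOOOOOOO
199 ========*#OOOOOOOOOOOOOOOOOOOOOOOOOOOOOOOOOOO
200 =========#OOOOOOOOOOOOOOOOOOOOOOOOOOOOOOO-.  
201 =========*#OOOOOOOOOOOOOOOOOOOOOOOOOO:.      
202 =========*%OOOOOOOOOOOOOOOOOOOOO-:.     .....
203  -========#OOOOOOOOOOOOOOOOO-.        .......
204   -=======*%OOOOOOOOOOO--.  .     ...........
205  -====++++.+%OOOOOO-:.    .................  
206 .-++++.    -#OO-.   .  ............... ..    
207 .       ..        .................      .::=
```

>>> {"op": "carry_out", "data": {"motion": [[[0.001, 0, 0.02], 0, 0], [[0.001, 0, 0.038], 0, 0], [[0.001, 0, 0.044], 0, 0], [[0.001, 0, 0.048], 0, 0], [[0.001, 0, 0.05], 0, 0], [[0.001, 0, 0.052], 0, 0], [[0.001, 0, 0.052], 0, 0]]}}

```text
time: 46.9
tool_pos: [0.5376, -0.2122, 0.153]
orientation: [2.099, 2.296, -0.058]
ft_force: [-10.4, 5.4, 23.9]
gripper_width: 0.001
```

>>> {"op": "carry_out", "data": {"motion": [[[0, 0, -0.03], 0, 0], [[0, 0, -0.05], 0, 0], [[0, 0, -0.05], 0, 0]]}}

```text
time: 47.15
tool_pos: [0.5406, -0.2108, 0.2085]
orientation: [2.093, 2.289, -0.052]
ft_force: [0.9, -0.7, 0.2]
gripper_width: -0.003
```

```bash
python3 -c "
from h import *
t=read_camera('top'); u=w2px(t,(.4252,-.2672,.16)); k=px2w(t,u[0],u[1],.172); print(k)
c=read_camera('scene'); print([w2px(c,(k[0],k[1],z)).round(1) for z in (.16,.17,.18)])
go(k[0],k[1]-.0016,.17,95.2); asc(c,150,160,185,182)"
```

```text
[ 0.42441266 -0.26473276  0.172     ]
[array([161.7, 175. ]), array([161.2, 172. ]), array([160.7, 169. ])]
tcp [ 0.5383 -0.21    0.2039] yaw 95.13 F [-0.2 -0.5 -0.1] w 0.002 t 47.2 -> shift [-0.0443, -0.1183, 0.0368] turn -0.001
160 ..... .  ..    . .... .. ..  :*#%@@
161   .  ....   ... ..   ... .   .+##%@
162  .  ...........  ......      -###@@
163      .... ..... ....      ::::+##@@
164  .   . . . ..           .  .::+##@@
165  .  .. .              ::-==++=###@@
166  .               ::-=++++*####G#*%%
167       ..:-==---=++++++++*%GGGGG***#
168  .::===++*GGGGGG++++++++#@%GGGGGGGG
169 =++**###GGGGGGGGG%*++++++#@GGGGGGGG
170 #######%GGGGGGGG%@@*+++++#%GGGGGGGG
171 ######%@%GGGGGGGG%@#++++++*%GGGGGGG
172 *#####@@%GGGGGGG%@@%++++++#@%GGGGGG
173 +####%@@@@%%%%%@@@@@+++++++*%GGGGG%
174 +#####@@@@@@@@@@@@@@+++++++#@%@@%%%
175 =*####%@@@@@@@@@@@@%++++++++*#*++++
176 =+####%@@@@@@@@@@@%++++++++++++=--.
177 ==*####%@@@@@@@@%%++++++++++++#:...
178 ==*#####%%@@@%#++++++++++++++++=..-
179 ==+#####+++++++++++++++++++++++++++
180 +==*####+++++++++++++++++++++++++++
181 +==+####++++++++++++++++++++++++*--
```

>>> {"op": "carry_out", "data": {"motion": [[[-0.015, -0.035, 0], 0, 0], [[-0.03, -0.07, 0], 0, 0], [[-0.044, -0.105, 0.005], 0, 0], [[-0.044, -0.118, 0.02], 0, 0], [[-0.044, -0.118, 0.035], 0, 0], [[-0.044, -0.118, 0.037], 0, 0], [[-0.044, -0.118, 0.037], 0, 0]]}}

```text
time: 47.83
tool_pos: [0.4236, -0.2656, 0.1681]
orientation: [2.101, 2.297, -0.058]
ft_force: [-0.3, 1.1, 0.6]
gripper_width: 0.002
```

```bash
python3 -c "
from h import *
go(.4244,-.2663,.145,95.2)"
```

```text
tcp [ 0.4236 -0.2656  0.1681] yaw 95.11 F [-0.3  1.1  0.6] w 0.002 t 47.8 -> shift [0.0003, 0.0009, 0.0231] turn -0.001
```

>>> {"op": "carry_out", "data": {"motion": [[[0, 0.001, 0.012], 0, 0], [[0, 0.001, 0.02], 0, 0], [[0, 0.001, 0.024], 0, 0], [[0, 0.001, 0.027], 0, 0], [[0, 0.001, 0.029], 0, 0], [[0, 0.001, 0.029], 0, 0]]}}

```text
time: 48.33
tool_pos: [0.4259, -0.2666, 0.1446]
orientation: [2.098, 2.294, -0.055]
ft_force: [-6.4, 7.7, 31.7]
gripper_width: -0.005
```

>>> {"op": "carry_out", "data": {"motion": [[[0, 0, -0.005], 0, 0], [[0, 0, -0.005], 0, 0], [[0, 0, -0.005], 0, 0]]}}

```text
time: 48.58
tool_pos: [0.427, -0.2666, 0.1504]
orientation: [2.096, 2.293, -0.055]
ft_force: [1.1, -0.7, 1.6]
gripper_width: -0.002
```

>>> {"op": "carry_out", "data": {"motion": [[[0, 0, 0.003], 0, 0], [[0, 0, 0.006], 0, 0], [[0, 0, 0.009], 0, 0], [[0, 0, 0.009], 0, 0], [[0, 0, 0.009], 0, 0]]}}

```text
time: 49.0
tool_pos: [0.4273, -0.2668, 0.1447]
orientation: [2.095, 2.292, -0.053]
ft_force: [-5.6, 5.7, 27.1]
gripper_width: 0.001
```

>>> {"op": "carry_out", "data": {"motion": [[[0, 0, -0.03], 0, 0], [[0, 0, -0.07], 0, 0], [[0, 0, -0.1], 0, 0], [[-0.04, 0, -0.11], 0, 0], [[-0.08, 0, -0.11], 0, 0], [[-0.12, -0.02, -0.11], 0, 0], [[-0.16, -0.04, -0.11], 0, 0], [[-0.2, -0.06, -0.11], 0, 0], [[-0.24, -0.08, -0.11], 0, 0], [[-0.24, -0.08, -0.11], 0, 0], [[-0.24, -0.08, -0.11], 0, 0]]}}

```text
time: 49.92
tool_pos: [0.3669, -0.51, 0.2642]
orientation: [2.102, 2.29, -0.054]
ft_force: [-0.1, -0.6, -0.7]
gripper_width: 0.0
```

```bash
python3 -c "
from h import *
o=get_obs(); print(o['tool_pos'],o['ft_force'],o['time'])
c=read_camera('top'); a=ortho(c,.40,.60,-.33,-.10,.16,2500); h=cv2.cvtColor(a,cv2.COLOR_BGR2HSV)
m=((h[...,0]<20)&(h[...,1]>150)&(h[...,2]>80)).astype(np.uint8)
n,l,st,ce=cv2.connectedComponentsWithStats(m); i=1+st[1:,4].argmax(); print(st[i],.60-ce[i,1]/2500,-.10-ce[i,0]/2500,cv2.minAreaRect(np.argwhere(l==i)[:,::-1].astype(np.float32)))
loggers()
ref=cv2.imread('pics/top1.png'); f=cv2.resize(c['frame'][:,:,::-1],None,fx=1.5,fy=1.5,interpolation=cv2.INTER_CUBIC)
d=cv2.absdiff(ref,f).max(2)
for nm,(x,y) in dict(pen=(317,385),notes=(400,385),mug=(628,280),lamp=(456,178),mouse=(161,322),screw=(345,194),tape=(251,400)).items(): print(nm,round(float(d[y-30:y+30,x-30:x+30].mean()),1))
s=read_camera('scene'); asc(s,150,164,175,180)"
```

```text
[ 0.36691068 -0.50996422  0.26416659] [-0.05228107 -0.61710712 -0.68021483] 49.9167
[  153    23   261   258 50970] 0.5389560447321954 -0.21271963115558173 ((282.8987121582031, 152.15155029296875), (241.1158905029297, 243.3932647705078), 85.10090637207031)
pen 1.2
notes 1.3
mug 1.6
lamp 1.6
mouse 1.9
screw 1.3
tape 1.3
164 .......................  
165 ..................    ::-
166 ..........       ::-+++++
167 .......   :-===+++++++++*
168 ...   .::=GGGGGG++++++++#
169  .::-=+++GGGGGGGG%*++++++
170 =++++++*GGGGGGGG%@@#+++++
171 ++++++#@%GGGGGGGG@@#+++++
172 =++++*%@@%GGGGGG%@@@*++++
173 :++++#%@@@%%%%%%@@@@*++++
174 :++++*%@@@@@@@@@@@@@*++++
175 .=+++*@@@@@@@@@@@@@%+++++
176 .:+++#%@@@@@@@@@@@%*+++++
177 . =++##%@@@@@@@@%%*++++++
178 . -++++#%%@@@%%++++++++++
179 . :++++++++++++++++++++++
```

Cover is back at its starting place (0.5390, -0.2127, same angle and size), bystanders look unchanged, and the key is up again. Handing in.

```bash
python3 -c "
from bench import finish_job
print(finish_job())"
```

```text
the job is handed in; nothing more can be done
None
```

The job is done and handed in at about 50 s of the 210 s allowed; `finish_job` gives no verdict, so the result rests on my own checks below.

**What I did**
- **Cover off:** I took the cover off and set it on the bench.
- **Loggers in:** There were three loggers. I tipped each one upright over the calibrator's edge and dropped it into its own cell: rear-right, front-left and front-right. One logger had been knocked about 25 mm aside along the way, so I measured it again before picking it up.
- **Cover on:** I put the cover back and pressed it with about 23 N in the grip, then about 24 N with shut fingers.
- **Start key:** I pressed it to its stop twice, with about 6 mm of travel and 27–32 N.

**Last checks**
- **Loggers:** Before the cover went on, the top view showed three blue caps in three separate cells. None was left on the bench afterwards.
- **Cover:** It ended within 0.5 mm and 0.1° of where it started. I judged level from that match and from the pressing heights, not from a direct measurement.
- **Key and bystanders:** The key is up again, the bystanders look unmoved in the images, and the arm was clear of everything.

**What disagreed**
- **Finger height:** The fingertips sat about 31 mm above the reported tool point, so the first grasp of the cover closed on air.
- **Tool tilt:** Pushing on the calibrator tilted the tool. I corrected most of it against the front wall, with about 60–80 N on the fingers, and roughly 3° remained.
- **First logger:** It jammed twice with up to 68 N upward at the wrist before it went in.

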